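# Lean-angle check of a lamp driver board on the tilt stand

### The arm

A 7-joint arm with a two-finger parallel gripper is mounted at the origin on a cart in front of the work surface, level with it; the furniture and walls round the work are solid. World frame = base frame: x ahead of the robot, y to its left, z up, the work surface at z = 0. Lengths are in m, angles in rad, forces in N, time in s.
With the tool pointing down it reaches from about 0.4 to 0.9 m from the base axis. Payload 5.5 kg.
Tool frame: the origin (TCP) lies midway between the tips of the shut fingers; the grasp point (between the pads) lies 19 mm behind it (arm.grip_point_offset is the z of the grasp point in the tool frame, in m); z points along the fingers, y is the direction in which the jaws open and shut (so a half turn about z gives the same grasp; the last joint's range is limited). The gripper opens to 92 mm and grips with 3 to 60 N. Pads are 19 mm wide; open, the fingers measure 130 mm over their backs; the gripper's body (75 mm by 190 mm) begins 47 mm behind the grasp point.
Start: joints at [-0.881, 0.501, -0.427, 1.55, 0.221, 1.138, -0.21], TCP at [0.269, 0.592, 0.227] pointing down, gripper open.
Joint ranges: [-2.88, 2.88], [-0.31, 2.03], [-1.54, 1.56], [0.2, 2.42], [-1.41, 4.55], [0.19, 2.02], [-2.57, 2.57]. Speed limits (rad/s): [2.57, 2.57, 3.14, 3.14, 3.14, 3.14, 3.14].

### API

Orientations are given as a rotation vector (axis times angle).
In Python, from bench import read_state, eyes, arm gives the robot as it stands.
- The arm moves only by the shell command python3 -m pendant 'ROWS' [OPENING]. ROWS is JSON, a list of rows, each an object of numbers: "x", "y", "z": the shift along the tool's x, y, z in m; "yaw": the turn about the tool's z in degrees. A call has 1 to 5 rows; each row is the pose to reach, as a shift and turn from the pose commanded when the call began, along the tool's axes at that moment; what a row does not reach only later rows make up. A row lasts 1/12 s, in which the tool goes at most 41.7 mm and 7.16 degrees, less where a joint would pass 70% of its speed; a pose out of reach is approached as far as the arm can. A call with a gripper value outside its range is refused whole. OPENING is the finger opening in m, from 0 to 0.0918, set as the call begins (- or left out, the last holds). The fingers move at their own pace and stop on an object; the grip force is fixed at half the most. Time passes only in rows, so rows that repeat a pose let the fingers close. It gives the time, the measured TCP pose, the force and the opening at its end, in the units of the state.
- read_state(): the state, without advancing time (a new reading comes with each control period).
- eyes.snapshot(name): name is "side" or "top"; returns (picture, depth): 420x560x3 uint8, red, green, blue; 420x560 float32, m along the optical axis (not along the pixel's ray), 0 where there is no reading.
- eyes.camera_model(name): a dict with "fx", "fy", "cx", "cy" (pixels), "world_to_cam" (4x4, takes a point from world to camera coordinates). Camera axes: x right, y up, looking along -z (the intrinsics and any distortion apply to the point x, -y, -z); pixel columns grow to the right and rows downward; lengths in m; the calibration is good to about 2 mm. A picture is of the moment at which its call begins. camera_model takes no time and is no camera call.
- arm.sign_off(): hands the job in, once; it reports no verdict.
Trained networks look in the newest picture that a camera, given by its name, has taken for a name from the list of things; names that differ only in an ending like _2 or _b are one class to them, and where a whole thing is asked for, a point or a joint stands for the part that bears it (a point fixed in the world has none). Each returns a list of dicts, best first, with "score" (0 to 1); they miss things now and then, are a little off and sometimes report something else, mostly with a low value. They report only what shows in the picture. A call takes as long as a camera call. They do not tell look-alikes from the thing itself.
- eyes.recognise(name, camera): "xy" ([column, row] in pixels, amid what is visible of it).
- eyes.mark_of(name, camera): "xy" ([column, row] in pixels: a listed point, or the origin of a listed thing).
The state is a dict: "clock": time; "qpos": joint angles; "qd": joint speeds; "joint_efforts": joint torques, N m; "position": TCP position; "tcp_rot": TCP orientation; "contact_force": force on the tool from outside, world axes, zero at the start; "ft_torque": the same for the moment, N m; "finger_gap": opening from 0.0 (shut) to 1.0 (fully open).
Only numpy, scipy, OpenCV 4.12 (cv2) and the standard library are available. Lean on these libraries where they do the work, as an engineer would, in place of code of your own. Each camera call takes 0.05 s, during which the arm holds its last target. There are 200 camera calls.

### The job

Check the lean switch of the driver board lying in the tilt stand's cradle: put the red T-key into the slotted latch head and turn it anticlockwise to its stop to free the cradle, raise the cradle's handle side until its pointer stands at the orange set index, and keep it there for a good second. Then bring the cradle gently back down to level, turn the key back to its stop so that the cradle is latched again, and leave the key seated in the latch. The board must stay in its nest, the set index stays as set, and the things lying around are left alone.

Things in the scene. Friction and masses are not known exactly. Their poses are not given: they have to be found in the camera images.
- tilt_stand: Grey tilt stand fixed on the table, 210 x 265 mm, 210 mm high. Origin under the middle of its base; x points away from the handle side (front = -x), y left, z up. Bearing cheeks at y = -76 and +76 mm. Latch at x -55, y +122, top z 128 mm. Aluminium scale arc of radius 104 mm about the pivot at y = -104 mm, ticks each 5 degrees, its zero straight ahead of the pivot (-x).
- cradle (a joint): Tilt of the cradle in rad: 0 = level on its rest (stop), grows as the front (handle side) goes up, upper stop 0.96. A friction hinge: stays where it is left, about 5 N at the handle moves it. While the latch is locked its tongue holds down a tab on the cradle's left side and it cannot tilt.
- cradle_handle (a point): Middle of the cradle's black handle grip, a round bar 17 mm thick, 66 mm long, along the stand's y, 130 mm in front of the pivot axis and 6 mm above it when level; 37 mm free between bar and cradle. Moves with the cradle, an aluminium open tray 168 x 124 x 34 mm.
- pointer_tip (a point): Red tip of the cradle's dark pointer, 113 mm from the pivot axis, at y = -92 mm of the stand, just inboard of the quadrant. It moves with the cradle; at level it points straight ahead (stand -x).
- set_index (a joint): Angle in rad at which the orange set index stands on the quadrant, counted like the cradle's tilt: the pointer stands at the index when cradle equals set_index. Set between 0.38 and 0.72; held by friction, not to be moved.
- index_mark (a point): Outer end of the orange set index, a 6 mm thick orange block clamped on the quadrant with a black thumb screw, 113 mm from the pivot axis, at y = -104 mm of the stand.
- latch (a joint): Turn of the latch head in rad about the vertical, anticlockwise seen from above: 0 = locked stop (tongue over the cradle's tab), 1.22 = free stop (tongue swung away). Some friction, stays where left.
- latch_mouth (a point): Centre of the top face of the latch head, a steel and brass cylinder 40 mm across with a slot 27 x 8 mm, 22 mm deep, in its top. At latch = 0 the slot runs along this frame's y (which is then the stand's y) and turns with the head.
- latch_key: Red T-key, 81 mm tall, 140 g, upright in its wooden block at the start. Origin at the tip of the steel blade, z up the shank; blade 24 mm wide (its y), 6 mm thick (x), 22 mm long, tip 20 x 4 mm. Above it a collar 26 mm across, then the shank; red cross bar on top along y, 70 mm long, 14 mm thick (x), 17 mm high, centre 72.5 mm above the origin. Half a turn makes no difference.
- key_collar (a point): Centre of the underside of the key's collar, 22 mm above the blade's tip; it lies on the latch head's top face when the key is seated.
- key_block: Wooden block, fixed, 56 x 66 x 42 mm, origin under its centre; the key stands in a slot in its top along its y, 26 mm deep, collar on the block.
- driver_board: Green circuit board 36 x 62 x 15 mm, lying loose in the black nest on the floor of the cradle, 16 mm below the pivot axis. Origin at the centre of its underside.
- marker_1: White marker pen with a red cap, 129 mm long; a bystander.
- screwdriver: Screwdriver with a blue handle, 195 mm long; a bystander.
- pivot (a point): Point on the cradle's pivot axis midway between the cheeks, 105 mm above the table; fixed to the stand, whose axes it has.
- waiting_board: A second green circuit board, 36 x 62 x 15 mm, waiting on the table to the right of the stand; a bystander.
Not all that is in view belongs to the job. Leave any brown look-alike of the driver_board alone.

How it is judged:
By the outcome, as a careful person would: the job done as asked, in the order asked, and still so for the second after the job is handed in, with the robot touching nothing.
It also fails if it takes over 72 s, if anything falls off the work surface, if the arm or the gripper's body presses on something with over 40 N, if the wrist force passes 120 N, or if a joint passes its speed limit or range.

## Working session

There is one attempt and no reset: what is moved stays moved. The work goes in short steps, Python scripts to look and compute and a shell command to move; the robot and the scene stay as the last step left them, time stands still between calls to the robot, and variables do not carry over. Pictures are saved under pics/ and viewed, about 8 in all and at most 12, crops included, and the job is handed in when it is done.

```bash
ls; mkdir -p pics
cat > h.py <<'E'
import numpy as np, cv2
from bench import read_state, eyes, arm
from scipy.spatial.transform import Rotation as R
def snap(n,f=None):
    p,d=eyes.snapshot(n)
    if f: cv2.imwrite('pics/'+f,cv2.cvtColor(p,cv2.COLOR_RGB2BGR))
    return p,d
def ray(n,uv):
    m=eyes.camera_model(n); T=np.linalg.inv(np.array(m['world_to_cam']))
    v=np.array([(uv[0]-m['cx'])/m['fx'],-(uv[1]-m['cy'])/m['fy'],-1.])
    return T[:3,3],T[:3,:3]@v
def at_z(n,uv,z):
    o,v=ray(n,uv); return o+v*(z-o[2])/v[2]
def at_d(n,uv,d):
    o,v=ray(n,uv); return o+v*d
def tri(uv1,uv2,n1='side',n2='top'):
    o1,v1=ray(n1,uv1);o2,v2=ray(n2,uv2)
    s=np.linalg.lstsq(np.c_[v1,-v2],o2-o1,rcond=None)[0]
    a,b=o1+s[0]*v1,o2+s[1]*v2
    return (a+b)/2,np.linalg.norm(a-b)
def proj(n,p):
    m=eyes.camera_model(n); q=np.array(m['world_to_cam'])@np.r_[p,1]
    return np.array([m['cx']+m['fx']*q[0]/-q[2],m['cy']-m['fy']*q[1]/-q[2]])
E
python3 - <<'E'
from h import *
np.set_printoptions(precision=4,suppress=True)
a,da=snap('side','s0.png');b,db=snap('top','t0.png')
for n in ('side','top'):
    m=eyes.camera_model(n);print(n,{k:v for k,v in m.items() if k!='world_to_cam'},np.linalg.inv(m['world_to_cam'])[:3])
for t in ['tilt_stand','cradle_handle','pointer_tip','index_mark','latch_mouth','latch_key','key_collar','key_block','driver_board','pivot','waiting_board']:
    r={}
    for n in ('side','top'):
        r[n]=eyes.mark_of(t,n)[:2]
    print(t,{n:[(np.round(q['xy'],1).tolist(),round(q['score'],2)) for q in v] for n,v in r.items()}, tri(r['side'][0]['xy'],r['top'][0]['xy']) if r['side'] and r['top'] else '')
s=read_state();print(s)
cv2.imwrite('pics/both0.png',cv2.cvtColor(np.vstack([a,b]),cv2.COLOR_RGB2BGR)[:, :])
E
```

```text
pics
side {'fx': 421.15510474029713, 'fy': 421.15510474029713, 'cx': 279.12820111653724, 'cy': 211.01249209134434} [[ 0.9438  0.1792 -0.2776  0.119 ]
 [-0.3302  0.4847 -0.8099 -1.0235]
 [-0.0106  0.8561  0.5167  0.769 ]]
top {'fx': 499.1395229704428, 'fy': 499.1395229704428, 'cx': 285.016756936296, 'cy': 204.74755561471974} [[ 0.0291  0.997  -0.071   0.3882]
 [-0.9994  0.0277 -0.0216 -0.0007]
 [-0.0196  0.0716  0.9972  1.5965]]
tilt_stand {'side': [([282.2, 209.6], 0.72)], 'top': [([245.1, 187.8], 0.73), ([329.5, 178.0], 0.6)]} (array([0.5449, 0.1646, 0.0136]), np.float64(0.013977503725114061))
cradle_handle {'side': [([249.2, 189.9], 0.87), ([327.9, 246.8], 0.7)], 'top': [([235.8, 221.8], 0.97)]} (array([0.4331, 0.179 , 0.105 ]), np.float64(0.012453082819087342))
pointer_tip {'side': [([263.9, 200.6], 0.94)], 'top': [([269.3, 216.6], 0.82)]} (array([0.4521, 0.0785, 0.114 ]), np.float64(0.01054698894447369))
index_mark {'side': [([268.6, 182.9], 0.43), ([261.0, 166.0], 0.24)], 'top': [([268.6, 212.4], 0.54)]} (array([0.4647, 0.0768, 0.1747]), np.float64(0.0032555257407837477))
latch_
[... 977 characters left out ...]
0.012114419850945992))
waiting_board {'side': [([330.2, 310.7], 0.54)], 'top': [([333.5, 179.0], 0.58), ([393.5, 208.4], 0.53)]} (array([ 0.6063, -0.1318, -0.2142]), np.float64(0.020669997892209167))
{'clock': 1.2, 'qpos': array([-0.8808,  0.5009, -0.427 ,  1.5504,  0.2208,  1.1383, -0.2103]), 'qd': array([-0.0003,  0.0016, -0.0009,  0.0014,  0.001 , -0.0018, -0.0019]), 'joint_efforts': array([ -0.0001, -56.6462,  -5.8105, -27.9499,  -0.0666,   0.021 ,
         0.    ]), 'position': array([0.269 , 0.5917, 0.2267]), 'tcp_rot': array([-0.6652, -3.0703, -0.0001]), 'contact_force': array([0.1309, 0.3756, 0.795 ]), 'ft_torque': array([-0.0562,  0.024 ,  0.0147]), 'finger_gap': 0.9980173851309375}
```

View pics/s0.png

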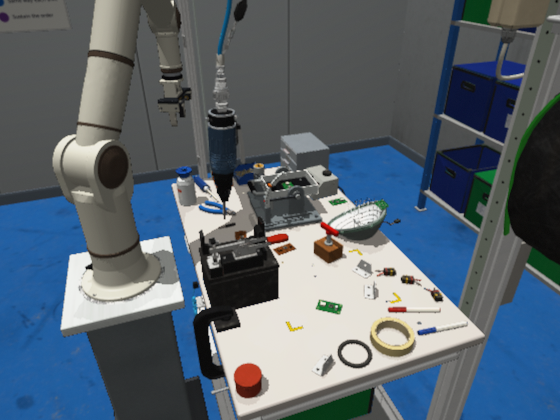

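View pics/t0.png

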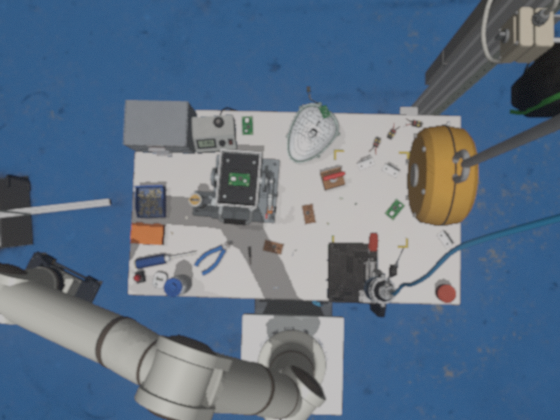

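Run:
```python
import cv2,numpy as np
a=cv2.imread('pics/s0.png')[150:270,225:355];b=cv2.imread('pics/t0.png')[140:240,180:350]
b=cv2.resize(b,None,fx=4.7,fy=4.7,interpolation=cv2.INTER_CUBIC)
a=cv2.resize(a,None,fx=5,fy=5,interpolation=cv2.INTER_CUBIC)
cv2.imwrite('pics/c_t.png',b);cv2.imwrite('pics/c_s.png',a)
```

```text
(no output)
```

View pics/c_t.png

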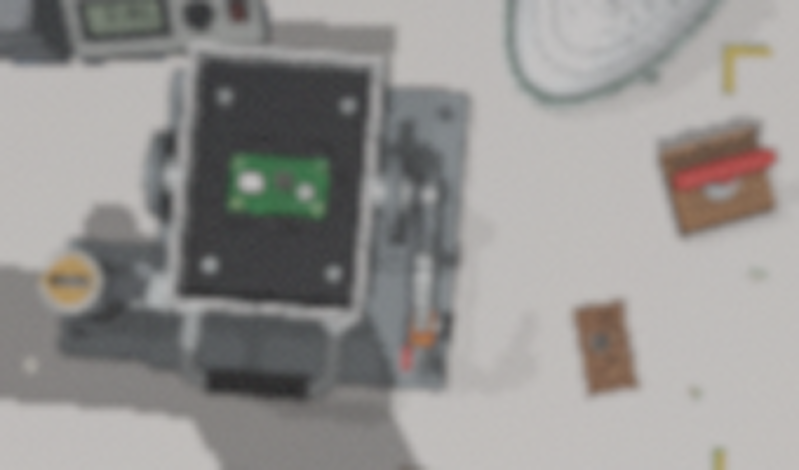

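View pics/c_s.png

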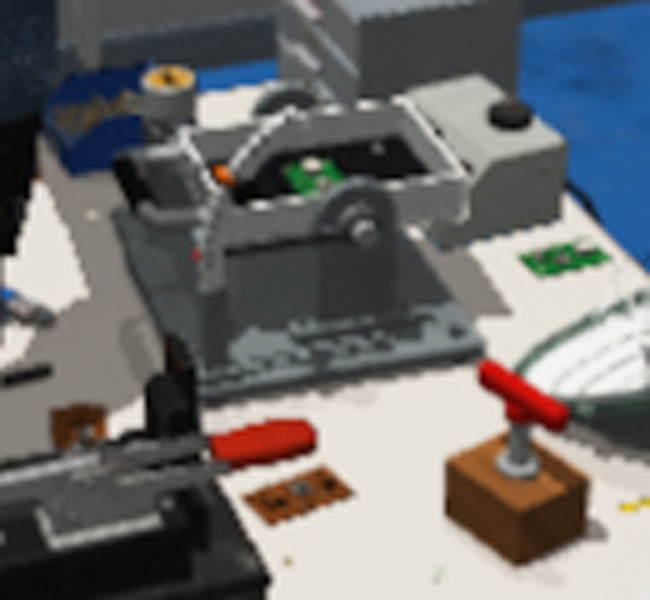

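```bash
cat >> h.py <<'E'
def avg(n,k=4):
    P=[eyes.snapshot(n) for _ in range(k)]
    return np.mean([p[0].astype(float) for p in P],0).astype(np.uint8),np.median([p[1] for p in P],0)
def blob(img,box,lo,hi,up=6):
    """centroid, long-axis end points, size in px of the HSV-masked blob inside box (u0,v0,u1,v1)"""
    u0,v0,u1,v1=box
    c=cv2.resize(img[v0:v1,u0:u1],None,fx=up,fy=up,interpolation=cv2.INTER_CUBIC)
    h=cv2.cvtColor(c,cv2.COLOR_RGB2HSV); h[...,0]=(h[...,0].astype(int)+20)%180
    m=cv2.inRange(h,lo,hi)
    n,l,s,ce=cv2.connectedComponentsWithStats(m)
    if n<2: return None
    i=1+np.argmax(s[1:,4]); pts=np.argwhere(l==i)[:,::-1]
    f=lambda p:(np.asarray(p,float)+.5)/up-.5+np.array([u0,v0])
    r=cv2.minAreaRect(pts.astype(np.float32)); b=f(cv2.boxPoints(r))
    e=[(b[0]+b[1])/2,(b[2]+b[3])/2,(b[1]+b[2])/2,(b[3]+b[0])/2]
    if np.linalg.norm(e[0]-e[1])<np.linalg.norm(e[2]-e[3]): e=e[2:]+e[:2]
    return f(pts.mean(0)),f(b.mean(0)-0) if 0 else b.mean(0),e,s[i,4]/up**2
E
python3 - <<'E'
from h import *
np.set_printoptions(precision=4,suppress=True)
S,ds=avg('side');T,dt=avg('top')
np.savez('a0.npz',S=S,T=T,ds=ds,dt=dt)
# hue shifted +20: red=20, orange~32, brass~40
k=blob(T,(315,160,355,195),(10,150,100),(28,255,255));ks=blob(S,(312,215,345,245),(10,150,80),(28,255,255))
l=blob(T,(180,188,206,212),(30,70,90),(55,255,255));ls=blob(S,(245,155,272,175),(30,70,90),(55,255,255))
o=blob(T,(262,200,278,216),(22,110,80),(40,255,255));os_=blob(S,(260,175,285,195),(22,150,80),(40,255,255))
for nm,a,b in (('key',k,ks),('latch',l,ls),('idx',o,os_)):
    print(nm,a,b); 
    if a and b: print('  tri',tri(b[0],a[0]))
print('key top z', [at_z('top',p,.0925) for p in [k[0],k[1]]+k[2][:2]], [at_z('side',p,.0925) for p in [ks[0],ks[1]]+ks[2][:2]])
print('latch', [at_z('top',p,.128) for p in (l[0],l[1])],at_z('side',ls[0],.128))
def dep(n,d,uv): u,v=np.round(uv).astype(int); return at_d(n,uv,np.median(d[v-1:v+2,u-1:u+2]))
print('depth key',dep('top',dt,k[0]),'latch',dep('top',dt,l[0]),dep('side',ds,ls[0]),'handle',dep('top',dt,(234.7,221.7)))
print('handle top px',[at_z('top',p,.115) for p in ((234.7,221.7),(223.6,221.5),(245.5,223))],'pointer',at_z('top',(266.2,216.6),.105))
# base corners right edge
print('base edge',[at_z('top',(180+x/4.7,140+y/4.7),.012) for x,y in ((470,95),(447,385))])
print('tray', [at_z('top',(180+x/4.7,140+y/4.7),.12) for x,y in ((190,50),(385,60),(358,310),(178,300))])
E
```

```text
key None (array([328.9948, 229.0174]), array([328.1766, 229.5231]), [array([319.6324, 223.9694]), array([336.7209, 235.0769]), array([330.4594, 226.0111]), array([325.8938, 233.0351])], np.float64(111.63888888888889))
latch (array([193.8969, 199.1666]), array([194.3333, 199.3333]), [array([197.6667, 196.    ]), array([191.    , 202.6667]), array([191.1667, 196.1667]), array([197.5, 202.5])], np.float64(54.72222222222222)) (array([258.5728, 165.0576]), array([258.4167, 165.    ]), [array([262.9167, 165.    ]), array([253.9167, 165.    ]), array([258.4167, 162.5833]), array([258.4167, 167.4167])], np.float64(32.916666666666664))
  tri (array([0.4996, 0.3013, 0.1316]), np.float64(0.004179057084020872))
idx (array([269.3873, 211.6649]), array([269.3333, 211.6667]), [array([271.25  , 211.6667]), array([267.4167, 211.6667]), array([269.3333, 210.75  ]), array([269.3333, 212.5833])], np.float64(6.472222222222222)) (array([268.9209, 184.5194]), array([268.9501, 184.6656]), [array([267.46  , 182.7169]), array([270.4403, 186.6143]), array([270.0637, 183.814 ]), array([267.8366, 185.5171])], np.float64(11.0))
  tri (array([0.4662, 0.0751, 0.1697]), np.float64(0.005308001699040892))Traceback (most recent call last):
  File "<stdin>", line 12, in <module>
TypeError: 'NoneType' object is not subscriptable
```

Run:
```python
from h import *
np.set_printoptions(precision=4,suppress=True)
Z=np.load('a0.npz');S,T,ds,dt=[Z[k] for k in ('S','T','ds','dt')]
h=cv2.cvtColor(T,cv2.COLOR_RGB2HSV);print(h[170:181:2,324:346:3].tolist()[2:5], h[197:203:2,186:206:2].tolist())
k=blob(T,(315,160,355,195),(5,110,130),(22,255,255));ks=blob(S,(312,215,345,245),(10,150,80),(28,255,255))
l=blob(T,(180,188,206,212),(30,70,90),(55,255,255));ls=blob(S,(245,155,272,175),(30,70,90),(55,255,255))
print('key',k,tri(ks[0],k[0]))
print('key top z', [at_z('top',p,.0945) for p in [k[0],k[1]]+k[2][:2]], [at_z('side',p,.0925) for p in [ks[0],ks[1]]+ks[2][:2]])
print('latch', [at_z('top',p,.128) for p in (l[0],l[1])],at_z('side',ls[0],.128))
def dep(n,d,uv): u,v=np.round(uv).astype(int); return at_d(n,uv,np.median(d[v-1:v+2,u-1:u+2]))
print('depth key',dep('top',dt,k[0]),'latch',dep('top',dt,l[0]),dep('side',ds,ls[0]),'handle',dep('top',dt,(234.7,221.7)))
print('handle top px',[at_z('top',p,.115) for p in ((234.7,221.7),(223.6,221.5),(245.5,223))],'pointer',at_z('top',(266.2,216.6),.105))
print('base edge',[at_z('top',(180+x/4.7,140+y/4.7),.012) for x,y in ((470,95),(447,385))])
print('tray', [at_z('top',(180+x/4.7,140+y/4.7),.12) for x,y in ((190,50),(385,60),(358,310),(178,300))])
```

```text
[[[12, 87, 105], [9, 98, 109], [5, 116, 119], [1, 134, 141], [1, 139, 162], [1, 140, 171], [1, 137, 167], [3, 31, 174]], [[4, 122, 128], [2, 135, 151], [1, 141, 166], [1, 137, 173], [1, 135, 164], [3, 128, 146], [7, 88, 139], [10, 8, 183]], [[1, 137, 158], [1, 135, 172], [1, 119, 158], [1, 110, 146], [4, 69, 145], [12, 100, 133], [12, 85, 138], [13, 10, 180]]] [[[12, 8, 160], [15, 12, 164], [17, 56, 168], [18, 105, 165], [19, 109, 168], [18, 111, 167], [18, 84, 167], [19, 33, 145], [75, 6, 81], [105, 14, 74]], [[15, 8, 131], [18, 39, 149], [18, 87, 138], [17, 56, 114], [17, 42, 127], [17, 41, 125], [18, 62, 136], [19, 35, 154], [90, 3, 98], [114, 15, 86]], [[8, 8, 132], [16, 19, 150], [18, 71, 161], [19, 102, 158], [18, 90, 159], [18, 82, 158], [18, 66, 155], [19, 27, 150], [90, 5, 93], [110, 17, 89]]]
key (array([333.481 , 175.5919]), array([333.5808, 175.7128]), [array([343.6853, 172.9571]), array([323.4763, 178.4686]), array([332.9981, 173.5763]), array([334.1635, 177.8494])], np.float64(72.11111111111111)) (array([ 0.5856, -0.1113,  0.0944]), np.float64(0.004423740497157522))
key
[... 170 characters left out ...]
0.1084,  0.0925]), array([ 0.5813, -0.11  ,  0.0925]), array([ 0.5702, -0.0744,  0.0925]), array([ 0.5919, -0.1442,  0.0925])]
latch [array([0.5019, 0.3015, 0.128 ]), array([0.5014, 0.3002, 0.128 ])] [0.4997 0.3092 0.128 ]
depth key [ 0.5866 -0.1116  0.102 ] latch [0.5035 0.3058 0.1074] [0.5005 0.312  0.1267] handle [0.4389 0.179  0.1192]
handle top px [array([0.439 , 0.1796, 0.115 ]), array([0.4387, 0.2127, 0.115 ]), array([0.4361, 0.1473, 0.115 ])] pointer [0.4573 0.0869 0.105 ]
base edge [array([0.6436, 0.0538, 0.012 ]), array([0.4455, 0.0635, 0.012 ])]
tray [array([0.6505, 0.2296, 0.12  ]), array([0.6473, 0.1049, 0.12  ]), array([0.4874, 0.1168, 0.12  ]), array([0.4906, 0.231 , 0.12  ])]
```

```bash
cat >> h.py <<'E'
def to(x,y,z,keyyaw=None):
    """print shift (tool axes, mm) and yaw (deg) to bring TCP to x,y,z with tool y along key x at keyyaw deg"""
    s=read_state(); M=R.from_rotvec(s['tcp_rot']).as_matrix()
    d=M.T@(np.array([x,y,z])-s['position']); out=np.round(d*1e3,1)
    yaw=None
    if keyyaw is not None:
        cur=np.degrees(np.arctan2(M[1,1],M[0,1])); yaw=-((keyyaw-cur+90)%180-90)
    print('shift mm',out,'yaw',yaw,'pos',s['position'].round(4),'q',np.round(s['qpos'],2),'F',s['contact_force'].round(1),'jawdir',np.degrees(np.arctan2(M[1,1],M[0,1])).round(1),'t',s['clock'],'gap',round(s['finger_gap']*91.8,1))
E
python3 -c "
from h import *
M=R.from_rotvec(read_state()['tcp_rot']).as_matrix();print(M.round(3))
to(.5874,-.1124,.28,17)"
```

```text
[[-0.91   0.414 -0.   ]
 [ 0.414  0.91   0.   ]
 [ 0.     0.    -1.   ]]
shift mm [-581.3 -509.2  -53.3] yaw 48.547549562028934 pos [0.269  0.5917 0.2267] q [-0.88  0.5  -0.43  1.55  0.22  1.14 -0.21] F [ 0.3  0.1 -0.5] jawdir 65.5 t 1.6 gap 91.6
```

```bash
python3 -m pendant '[{"x":-0.01,"y":-0.009,"z":-0.03},{"x":-0.035,"y":-0.031,"z":-0.05},{"x":-0.065,"y":-0.057,"z":-0.053},{"x":-0.095,"y":-0.083,"z":-0.053},{"x":-0.125,"y":-0.11,"z":-0.053}]' 0.06; python3 -m pendant '[{"x":-0.03,"y":-0.0265},{"x":-0.06,"y":-0.053},{"x":-0.09,"y":-0.0795},{"x":-0.12,"y":-0.106},{"x":-0.15,"y":-0.1325}]'; python3 -m pendant '[{"x":-0.03,"y":-0.0265},{"x":-0.06,"y":-0.053},{"x":-0.09,"y":-0.0795},{"x":-0.12,"y":-0.106},{"x":-0.15,"y":-0.1325}]'; python3 -m pendant '[{"x":-0.03,"y":-0.0265},{"x":-0.06,"y":-0.053},{"x":-0.09,"y":-0.0795},{"x":-0.12,"y":-0.106},{"x":-0.15,"y":-0.1325}]'; python3 -c "
from h import *
to(.5874,-.1124,.16,17)"
```

```text
shift mm [-581.3 -509.2   66.7] yaw 48.547549562028934 pos [0.269  0.5917 0.2267] q [-0.88  0.5  -0.43  1.55  0.22  1.14 -0.21] F [ 0.3  0.1 -0.5] jawdir 65.5 t 1.6 gap 91.6validation failed for argument at $[0]...
validation failed for argument at $[0]...
validation failed for argument at $[0]...
validation failed for argument at $[0]...
```

```bash
python3 -m pendant '[{"x":-0.01,"y":-0.009,"z":-0.03,"yaw":0},{"x":-0.035,"y":-0.031,"z":-0.05,"yaw":0},{"x":-0.065,"y":-0.057,"z":-0.053,"yaw":0},{"x":-0.095,"y":-0.083,"z":-0.053,"yaw":0},{"x":-0.125,"y":-0.11,"z":-0.053,"yaw":0}]' 0.06;  python3 -c "
from h import *
to(.5874,-.1124,.16,17)"
```

```text
clock: 2.02
position: [0.3378, 0.4389, 0.2804]
tcp_rot: [0.664, 3.07, 0.002]
contact_force: [1.3, 0.1, 0.0]
finger_gap: 0.692
shift mm [-454.9 -399.1  120. ] yaw 48.598389469860365 pos [0.3378 0.4389 0.2804] q [-0.62  0.27 -0.41  1.74  0.12  1.16  0.08] F [1.3 0.1 0. ] jawdir 65.6 t 2.0167 gap 63.5
```

```bash
python3 -m pendant '[{"x":-0.03,"y":-0.0265,"z":0,"yaw":0},{"x":-0.06,"y":-0.053,"z":0,"yaw":0},{"x":-0.09,"y":-0.0795,"z":0,"yaw":0},{"x":-0.12,"y":-0.106,"z":0,"yaw":0},{"x":-0.15,"y":-0.1325,"z":0,"yaw":0}]' 
python3 -m pendant '[{"x":-0.03,"y":-0.0265,"z":0,"yaw":5},{"x":-0.06,"y":-0.053,"z":0,"yaw":10},{"x":-0.09,"y":-0.0795,"z":0,"yaw":15},{"x":-0.12,"y":-0.106,"z":0,"yaw":20},{"x":-0.15,"y":-0.1325,"z":0,"yaw":25}]'
python3 -c "
from h import *
to(.5874,-.1124,.16,17)"
```

```text
clock: 2.43
position: [0.4195, 0.2553, 0.2801]
tcp_rot: [0.665, 3.07, 0.001]
contact_force: [0.2, 0.6, 0.1]
finger_gap: 0.654
clock: 2.85
position: [0.5012, 0.0725, 0.2801]
tcp_rot: [1.32, 2.85, 0.001]
contact_force: [0.8, 0.3, 0.5]
finger_gap: 0.653
shift mm [-196.7  -54.   120.2] yaw 23.308934965228048 pos [0.5012 0.0725 0.2801] q [-0.11  0.16 -0.1   1.85  0.02  1.13  0.49] F [0.8 0.3 0.5] jawdir 40.3 t 2.85 gap 59.9
```

```bash
python3 -m pendant '[{"x":-0.038,"y":-0.011,"z":0.0,"yaw":4.7},{"x":-0.077,"y":-0.022,"z":0.0,"yaw":9.4},{"x":-0.117,"y":-0.032,"z":0.01,"yaw":14},{"x":-0.157,"y":-0.043,"z":0.02,"yaw":18.5},{"x":-0.195,"y":-0.053,"z":0.03,"yaw":23.3}]' 
python3 -m pendant '[{"x":0,"y":0,"z":0.04,"yaw":0},{"x":0,"y":0,"z":0.08,"yaw":0},{"x":0,"y":0,"z":0.11,"yaw":0},{"x":0,"y":0,"z":0.11,"yaw":0}]'
python3 - <<'E'
from h import *
to(.5874,-.1124,.0735,17)
S,_=snap('side');T,_=snap('top')
c=np.hstack([cv2.resize(S[195:275,290:370],None,fx=5,fy=5,interpolation=2),cv2.resize(T[130:210,290:370],None,fx=5,fy=5,interpolation=2)])
cv2.imwrite('pics/k1.png',c[...,::-1])
E
```

```text
clock: 3.27
position: [0.5877, -0.1095, 0.2501]
tcp_rot: [1.867, 2.525, 0.001]
contact_force: [0.8, 1.4, 0.3]
finger_gap: 0.655
clock: 3.6
position: [0.5817, -0.1069, 0.1331]
tcp_rot: [-1.857, -2.521, 0.009]
contact_force: [-1.7, 1.2, -1.8]
finger_gap: 0.654
shift mm [-7.3  4.5 59.5] yaw 0.24062479381063895 pos [ 0.5817 -0.1069  0.1331] q [ 0.09  0.48  0.06  1.79 -0.04  0.89  0.47] F [-1.7  1.2 -1.8] jawdir 17.2 t 3.6 gap 60.1
```

View pics/k1.png

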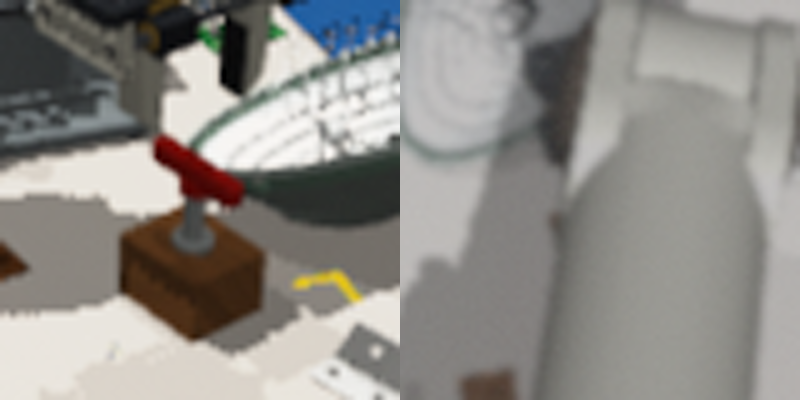

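```bash
python3 -m pendant '[{"x":0,"y":0,"z":0,"yaw":0},{"x":0,"y":0,"z":0,"yaw":0}]'
python3 - <<'E'
from h import *
to(.5874,-.1124,.0735,17)
p=read_state()['position'];print(proj('side',p),at_z('side',(327.5,216.5),p[2]))
E
```

```text
clock: 3.87
position: [0.5891, -0.1078, 0.1428]
tcp_rot: [1.86, 2.526, 0.004]
contact_force: [0.4, -0.1, 0.7]
finger_gap: 0.656
shift mm [-3.8 -3.3 69.3] yaw 0.268480923926802 pos [ 0.5891 -0.1078  0.1428] q [ 0.09  0.47  0.06  1.78 -0.04  0.9   0.47] F [ 0.4 -0.1  0.7] jawdir 17.3 t 3.8667 gap 60.3
[331.23388728 213.82091757] [ 0.5730805  -0.11721424  0.14279607]
```

```bash
python3 -m pendant '[{"x":-0.002,"y":-0.002,"z":0.02,"yaw":0},{"x":-0.0038,"y":-0.0033,"z":0.04,"yaw":0.2},{"x":-0.0038,"y":-0.0033,"z":0.055,"yaw":0.2},{"x":-0.0038,"y":-0.0033,"z":0.066,"yaw":0.2},{"x":-0.0038,"y":-0.0033,"z":0.0693,"yaw":0.2}]' 
python3 -m pendant '[{"x":0,"y":0,"z":0,"yaw":0},{"x":0,"y":0,"z":0,"yaw":0},{"x":0,"y":0,"z":0,"yaw":0}]' 0.024
python3 - <<'E'
from h import *
to(.5874,-.1124,.0735,17)
S,_=snap('side')
c=cv2.resize(S[205:265,295:365],None,fx=7,fy=7,interpolation=2)
cv2.imwrite('pics/k2.png',c[...,::-1])
E
```

```text
clock: 4.28
position: [0.585, -0.1121, 0.0705]
tcp_rot: [1.867, 2.526, 0.0]
contact_force: [-0.8, 0.2, 0.7]
finger_gap: 0.652
clock: 4.53
position: [0.5861, -0.1123, 0.072]
tcp_rot: [1.866, 2.525, 0.002]
contact_force: [0.9, -0.3, 0.2]
finger_gap: 0.486
shift mm [-0.5  1.2 -1.5] yaw 0.057824134596543786 pos [ 0.5861 -0.1123  0.072 ] q [ 0.1   0.56  0.06  1.82 -0.05  0.76  0.48] F [ 0.9 -0.3  0.2] jawdir 17.1 t 4.5333 gap 44.6
```

View pics/k2.png

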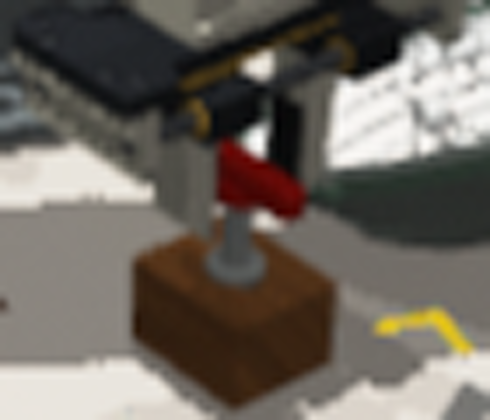

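```bash
python3 -m pendant '[{"x":0,"y":0,"z":0,"yaw":0},{"x":0,"y":0,"z":0,"yaw":0},{"x":0,"y":0,"z":0,"yaw":0},{"x":0,"y":0,"z":0,"yaw":0},{"x":0,"y":0,"z":0,"yaw":0}]' 0.0
python3 -m pendant '[{"x":0,"y":0,"z":0,"yaw":0},{"x":0,"y":0,"z":0,"yaw":0},{"x":0,"y":0,"z":0,"yaw":0}]'
python3 -c "
from h import *
to(.5874,-.1124,.0735,17)"
```

```text
clock: 5.0
position: [0.5852, -0.1123, 0.0709]
tcp_rot: [1.867, 2.526, 0.001]
contact_force: [0.2, -1.5, 1.9]
finger_gap: 0.206
clock: 5.25
position: [0.5852, -0.1122, 0.0708]
tcp_rot: [1.867, 2.526, 0.0]
contact_force: [0.5, -0.0, 3.1]
finger_gap: 0.204
shift mm [-0.8  2.1 -2.7] yaw 0.04862921041247148 pos [ 0.5852 -0.1122  0.0708] q [ 0.1   0.56  0.06  1.82 -0.05  0.76  0.48] F [ 0.5 -0.   3.1] jawdir 17.0 t 5.25 gap 18.7
```

```bash
python3 -m pendant '[{"x":0,"y":0,"z":-0.01,"yaw":0},{"x":0,"y":0,"z":-0.025,"yaw":0},{"x":0,"y":0,"z":-0.045,"yaw":0},{"x":0,"y":0,"z":-0.065,"yaw":0},{"x":0,"y":0,"z":-0.085,"yaw":0}]'
python3 -m pendant '[{"x":0,"y":0,"z":-0.02,"yaw":0},{"x":0,"y":0,"z":-0.03,"yaw":0},{"x":0,"y":0,"z":-0.03,"yaw":0},{"x":0,"y":0,"z":-0.03,"yaw":0}]'
python3 - <<'E'
from h import *
to(.5874,-.1124,.0735,17)
S,_=snap('side')
c=cv2.resize(S[175:265,285:375],None,fx=7,fy=7,interpolation=2)
cv2.imwrite('pics/k3.png',c[:590,:,::-1])
E
```

```text
clock: 5.67
position: [0.5841, -0.1122, 0.1563]
tcp_rot: [-1.867, -2.525, 0.001]
contact_force: [0.9, 0.6, -0.9]
finger_gap: 0.203
clock: 6.0
position: [0.5847, -0.1122, 0.1856]
tcp_rot: [1.868, 2.526, 0.0]
contact_force: [-0.1, -0.8, -1.9]
finger_gap: 0.203
shift mm [ -0.9   2.5 112.1] yaw 0.048458053882001195 pos [ 0.5847 -0.1122  0.1856] q [ 0.09  0.41  0.07  1.75 -0.03  0.98  0.47] F [-0.1 -0.8 -1.9] jawdir 17.0 t 6.0 gap 18.6
```

View pics/k3.png

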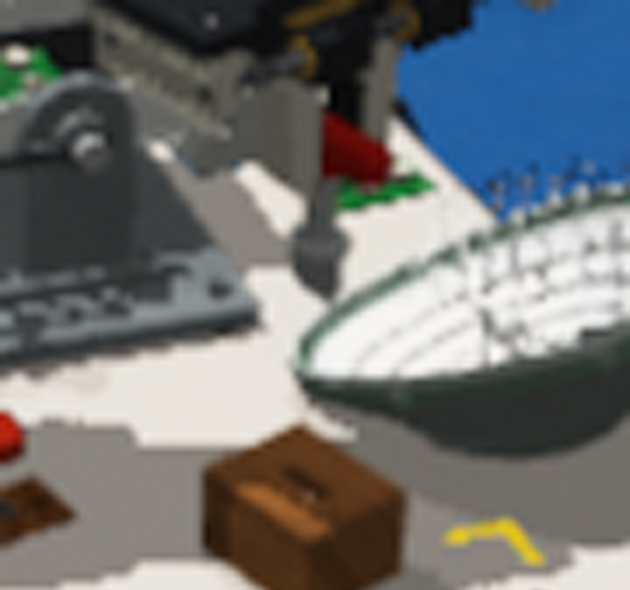

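```bash
python3 -m pendant '[{"x":0,"y":0,"z":-0.035,"yaw":4},{"x":0,"y":0,"z":-0.075,"yaw":8},{"x":0,"y":0,"z":-0.105,"yaw":12},{"x":0,"y":0,"z":-0.12,"yaw":16},{"x":0,"y":0,"z":-0.12,"yaw":19.5}]'
python3 -c "
from h import *
to(.4995,.30,.305,-2.5)"
```

```text
clock: 6.47
position: [0.5866, -0.1126, 0.3087]
tcp_rot: [2.27, 2.167, 0.005]
contact_force: [0.4, 0.0, -0.6]
finger_gap: 0.204
shift mm [ 408.1 -106.1    3. ] yaw -0.15463866066703247 pos [ 0.5866 -0.1126  0.3087] q [ 0.03  0.3   0.14  1.61 -0.04  1.23  0.14] F [ 0.4  0.  -0.6] jawdir -2.7 t 6.4667 gap 18.7
```

```bash
python3 -m pendant '[{"x":0.025,"y":-0.006,"z":0,"yaw":0},{"x":0.06,"y":-0.016,"z":0,"yaw":0},{"x":0.098,"y":-0.025,"z":0,"yaw":0},{"x":0.136,"y":-0.035,"z":0,"yaw":0},{"x":0.174,"y":-0.045,"z":0,"yaw":0}]'
python3 -m pendant '[{"x":0.038,"y":-0.01,"z":0,"yaw":0},{"x":0.076,"y":-0.02,"z":0,"yaw":0},{"x":0.114,"y":-0.03,"z":0,"yaw":0},{"x":0.15,"y":-0.039,"z":0,"yaw":0},{"x":0.18,"y":-0.047,"z":0,"yaw":0}]'
python3 -c "
from h import *
to(.4995,.30,.19,-2.5)"
```

```text
clock: 6.88
position: [0.5458, 0.0649, 0.3036]
tcp_rot: [-2.268, -2.171, 0.004]
contact_force: [-0.2, 0.4, -0.7]
finger_gap: 0.205
clock: 7.3
position: [0.506, 0.2482, 0.3036]
tcp_rot: [-2.265, -2.175, 0.004]
contact_force: [0.4, 0.3, -1.0]
finger_gap: 0.203
shift mm [ 51.6  -8.2 113.6] yaw 0.1809728217964306 pos [0.506  0.2482 0.3036] q [-0.44  0.25 -0.08  1.69  0.02  1.21 -0.56] F [ 0.4  0.3 -1. ] jawdir -2.3 t 7.3 gap 18.7
```

```bash
python3 -m pendant '[{"x":0.028,"y":-0.004,"z":0.0,"yaw":0.2},{"x":0.0516,"y":-0.008,"z":0.02,"yaw":0.2},{"x":0.0516,"y":-0.008,"z":0.05,"yaw":0.2},{"x":0.0516,"y":-0.008,"z":0.08,"yaw":0.2},{"x":0.0516,"y":-0.008,"z":0.1,"yaw":0.2}]'
python3 -m pendant '[{"x":0,"y":0,"z":0.004,"yaw":0},{"x":0,"y":0,"z":0.004,"yaw":0},{"x":0,"y":0,"z":0.004,"yaw":0},{"x":0,"y":0,"z":0.004,"yaw":0}]'
python3 - <<'E'
from h import *
to(.4995,.30,.19,-2.5)
S,_=avg('side',4);T,_=snap('top')
np.save('S1.npy',S)
c=np.hstack([cv2.resize(S[120:210,225:295],None,fx=6,fy=6,interpolation=2),cv2.resize(T[155:245,160:215],None,fx=6,fy=6,interpolation=2)])
cv2.imwrite('pics/l1.png',c[...,::-1])
p=read_state()['position'];print('proj tip',proj('side',p-[0,0,.0508]),'collar',proj('side',p-[0,0,.0288]),'bar',proj('side',p+[0,0,.0217]),'latch',proj('side',[.4993,.3,.128]))
E
```

```text
clock: 7.72
position: [0.4997, 0.2966, 0.2007]
tcp_rot: [-2.269, -2.17, 0.01]
contact_force: [-0.9, -0.4, -1.6]
finger_gap: 0.207
clock: 8.05
position: [0.5033, 0.2977, 0.2029]
tcp_rot: [2.272, 2.169, 0.004]
contact_force: [-0.3, 0.1, -1.0]
finger_gap: 0.206
shift mm [ 2.1 -4.  12.9] yaw -0.17160383052373618 pos [0.5033 0.2977 0.2029] q [-0.5   0.38 -0.1   1.76  0.04  1.01 -0.66] F [-0.3  0.1 -1. ] jawdir -2.7 t 8.05 gap 18.9
proj tip [260.15348788 160.09521876] collar [259.94180808 154.35996811] bar [259.44342133 140.85668235] latch [259.22106277 166.09112949]
```

View pics/l1.png

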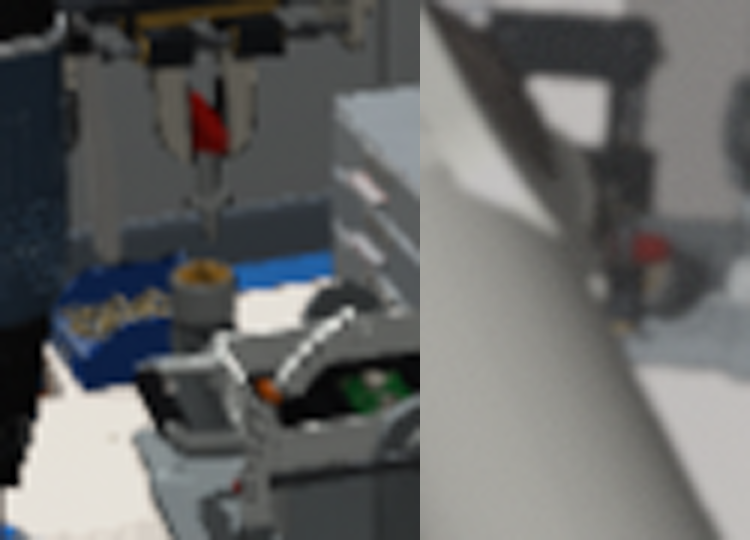

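Run:
```python
from h import *
S=np.load('S1.npy').astype(int)
print(S[146:168,250:270].mean(2).astype(int))
h=cv2.cvtColor(S.astype(np.uint8),cv2.COLOR_RGB2HSV)
print(h[161:172,250:268,1])
```

```text
[[78 78 79 75 75 85 68 40 67 67 56 46 56 67 73 79 78 79 79 78]
 [78 79 79 78 78 81 74 58 66 69 56 51 78 79 79 78 78 78 78 79]
 [78 79 78 79 78 79 78 73 65 69 58 52 78 78 78 78 79 78 79 79]
 [78 79 79 78 78 79 78 73 65 69 60 57 78 78 78 78 79 78 78 79]
 [78 78 78 78 79 78 78 74 66 69 61 59 79 79 79 78 78 78 78 79]
 [79 78 79 79 78 78 77 72 65 69 66 70 84 78 78 78 78 78 78 78]
 [78 79 79 78 79 75 74 78 70 72 73 81 81 66 78 78 78 78 77 78]
 [78 78 79 79 78 66 60 82 80 80 81 80 64 49 78 80 83 83 82 83]
 [78 78 78 78 78 70 63 72 71 80 79 69 66 66 80 79 78 77 77 78]
 [78 80 86 87 81 78 83 79 64 67 70 58 71 74 72 68 62 61 60 58]
 [85 79 81 82 74 71 77 77 66 62 66 52 58 57 56 55 54 54 53 52]
 [78 69 63 62 61 59 58 57 56 64 65 51 52 52 52 51 51 50 50 50]
 [57 55 54 54 54 53 53 52 48 55 62 50 51 51 50 50 50 50 50 50]
 [51 51 51 51 50 50 50 51 46 49 59 49 50 50 50 50 50 50 50 50]
 [51 50 51 51 51 50 50 50 50 52 54 49 50 50 50 50 49 50 50 50]
 [50 50 50 46 50 60 50 50 50 50 50 50 50 50 50 50 49 50 50 50]
 [50 45 38 36 53 70 50 50 50 50 50 50 50 50 49 50 50 49 50 50]
 [44 39 29 33 53 73 71 68 61 
[... 412 characters left out ...]
 50  46  46  46  50  46]
 [125 145 212 210 153  99  20  74  99  89  80  12  29  46  67 109 129 127]
 [212 210 210 164  43  47  96 145 176 156 151 128  96  50 173 182 185 185]
 [209 214 197  76  77 160 192 192 192 190 192 191 154   6 188 200 200 201]
 [210 213 180  41  64 134 181 194 191 190 174 155 115  54 163 202 200 199]
 [165 213 187  66  16  50  80  83  67  76  86  58  41   8 161 199 199 199]
 [ 19  34 129  96   4   7   7   6   6  13  20   7   7   7  64  88  44  26]
 [ 49  19  28  19   4  12   8   4   4   4   7   7   4   6  18  20  19  14]
 [ 50  19  44  11   4  12   4   8   4   4   7   7   4  10  18  14  14  14]
 [ 69  62  44   7   8   8   8   4   7   4   4   7   4   6  20  14  13  13]]
```

```bash
python3 -m pendant '[{"x":0.001,"y":-0.002,"z":0.002,"yaw":0},{"x":0.002,"y":-0.0038,"z":0.004,"yaw":0},{"x":0.002,"y":-0.0038,"z":0.008,"yaw":0},{"x":0.002,"y":-0.0038,"z":0.012,"yaw":0},{"x":0.002,"y":-0.0038,"z":0.014,"yaw":0}]'
python3 -m pendant '[{"x":0,"y":0,"z":0,"yaw":0},{"x":0,"y":0,"z":0,"yaw":0},{"x":0,"y":0,"z":0,"yaw":0}]'
python3 -c "
from h import *
to(.4995,.30,.1568,-2.5)"
```

```text
clock: 8.72
position: [0.4981, 0.2992, 0.1866]
tcp_rot: [-2.272, -2.17, 0.002]
contact_force: [0.6, 0.4, -2.5]
finger_gap: 0.208
clock: 8.97
position: [0.4987, 0.2994, 0.1875]
tcp_rot: [-2.272, -2.169, 0.0]
contact_force: [0.1, 0.6, -2.0]
finger_gap: 0.207
shift mm [ 0.6  0.7 30.7] yaw -0.15928208475060046 pos [0.4987 0.2994 0.1875] q [-0.51  0.39 -0.1   1.77  0.05  0.98 -0.67] F [ 0.1  0.6 -2. ] jawdir -2.7 t 8.9667 gap 19.0
```

```bash
python3 -m pendant '[{"x":0.0006,"y":0.0005,"z":0.003,"yaw":0},{"x":0.0006,"y":0.0005,"z":0.006,"yaw":0},{"x":0.0006,"y":0.0005,"z":0.009,"yaw":0},{"x":0.0006,"y":0.0005,"z":0.012,"yaw":0},{"x":0.0006,"y":0.0005,"z":0.014,"yaw":0}]'
python3 -m pendant '[{"x":0,"y":0,"z":0,"yaw":0},{"x":0,"y":0,"z":0,"yaw":0}]'
python3 -c "
from h import *
to(.4995,.30,.1568,-2.5)"
```

```text
clock: 9.38
position: [0.4989, 0.2998, 0.1729]
tcp_rot: [-2.272, -2.169, 0.001]
contact_force: [-0.6, -0.2, -0.1]
finger_gap: 0.204
clock: 9.55
position: [0.499, 0.2999, 0.1734]
tcp_rot: [-2.272, -2.169, 0.001]
contact_force: [-1.0, 0.9, -2.3]
finger_gap: 0.205
shift mm [ 0.1  0.5 16.6] yaw -0.15222449069378285 pos [0.499  0.2999 0.1734] q [-0.51  0.41 -0.1   1.78  0.05  0.95 -0.67] F [-1.   0.9 -2.3] jawdir -2.7 t 9.55 gap 18.8
```

```bash
python3 -m pendant '[{"x":0,"y":0,"z":0.004,"yaw":0},{"x":0,"y":0,"z":0.008,"yaw":0},{"x":0,"y":0,"z":0.011,"yaw":0},{"x":0,"y":0,"z":0.014,"yaw":0},{"x":0,"y":0,"z":0.016,"yaw":0}]'
python3 -m pendant '[{"x":0,"y":0,"z":0.0,"yaw":0},{"x":0,"y":0,"z":0.0,"yaw":0}]'
python3 -c "
from h import *
to(.4995,.30,.1568,-2.5)"
```

```text
clock: 9.97
position: [0.4989, 0.2999, 0.1569]
tcp_rot: [-2.272, -2.169, 0.001]
contact_force: [0.3, -0.2, -2.4]
finger_gap: 0.205
clock: 10.13
position: [0.4992, 0.3, 0.1575]
tcp_rot: [-2.272, -2.169, 0.0]
contact_force: [-0.1, 0.5, -1.0]
finger_gap: 0.203
shift mm [0.  0.3 0.7] yaw -0.1516269589332353 pos [0.4992 0.3    0.1575] q [-0.51  0.43 -0.1   1.8   0.05  0.92 -0.68] F [-0.1  0.5 -1. ] jawdir -2.7 t 10.1333 gap 18.6
```

```bash
python3 -m pendant '[{"x":0,"y":0,"z":0.0008,"yaw":-4},{"x":0,"y":0,"z":0.0008,"yaw":-9},{"x":0,"y":0,"z":0.0008,"yaw":-14},{"x":0,"y":0,"z":0.0008,"yaw":-19},{"x":0,"y":0,"z":0.0008,"yaw":-24}]'
python3 -c "
from h import *
to(.4995,.30,.1568,-2.5);print(read_state()['ft_torque'])"
```

```text
clock: 10.55
position: [0.4993, 0.3, 0.1569]
tcp_rot: [1.766, 2.598, 0.0]
contact_force: [-0.2, 0.1, -2.1]
finger_gap: 0.206
shift mm [-0.1  0.2  0.1] yaw 24.08023982184345 pos [0.4993 0.3    0.1569] q [-0.44  0.43 -0.19  1.8   0.1   0.92 -0.29] F [-0.2  0.1 -2.1] jawdir 21.6 t 10.55 gap 18.9
[-0.04991568  0.0007369  -0.06121587]
```

```bash
python3 -m pendant '[{"x":0,"y":0,"z":0,"yaw":-5},{"x":0,"y":0,"z":0,"yaw":-10},{"x":0,"y":0,"z":0,"yaw":-15},{"x":0,"y":0,"z":0,"yaw":-20},{"x":0,"y":0,"z":0,"yaw":-25}]'
python3 -c "
from h import *
to(.4995,.30,.1568,67.5);print(read_state()['ft_torque'])"
python3 -m pendant '[{"x":0,"y":0,"z":0,"yaw":-5},{"x":0,"y":0,"z":0,"yaw":-10},{"x":0,"y":0,"z":0,"yaw":-15},{"x":0,"y":0,"z":0,"yaw":-19},{"x":0,"y":0,"z":0,"yaw":-22}]'
python3 -m pendant '[{"x":0,"y":0,"z":0,"yaw":-2},{"x":0,"y":0,"z":0,"yaw":-2}]'
python3 - <<'E'
from h import *
to(.4995,.30,.1568,67.5);print(read_state()['ft_torque'])
S,_=snap('side');c=cv2.resize(S[120:210,215:315],None,fx=6,fy=6,interpolation=2)
cv2.imwrite('pics/l2.png',c[...,::-1])
E
```

```text
clock: 10.97
position: [0.4994, 0.3, 0.1569]
tcp_rot: [1.162, 2.918, 0.001]
contact_force: [-0.4, 0.1, -2.7]
finger_gap: 0.203
shift mm [-0.1  0.   0.1] yaw -20.923047363071262 pos [0.4994 0.3    0.1569] q [-0.37  0.44 -0.28  1.79  0.15  0.93  0.1 ] F [-0.4  0.1 -2.7] jawdir 46.6 t 10.9667 gap 18.7
[ 0.01903956 -0.09385694 -0.07760791]
clock: 11.38
position: [0.4995, 0.3, 0.1569]
tcp_rot: [0.585, 3.086, 0.001]
contact_force: [-0.0, -0.2, -1.4]
finger_gap: 0.202
clock: 11.55
position: [0.4995, 0.2999, 0.1569]
tcp_rot: [0.535, 3.095, 0.001]
contact_force: [0.9, 0.0, -1.5]
finger_gap: 0.202
shift mm [0.  0.1 0.1] yaw 2.889283596551408 pos [0.4995 0.2999 0.1569] q [-0.3   0.45 -0.37  1.79  0.2   0.94  0.48] F [ 0.9  0.  -1.5] jawdir 70.4 t 11.55 gap 18.6
[ 0.04615726 -0.0709799  -0.12228254]
```

View pics/l2.png

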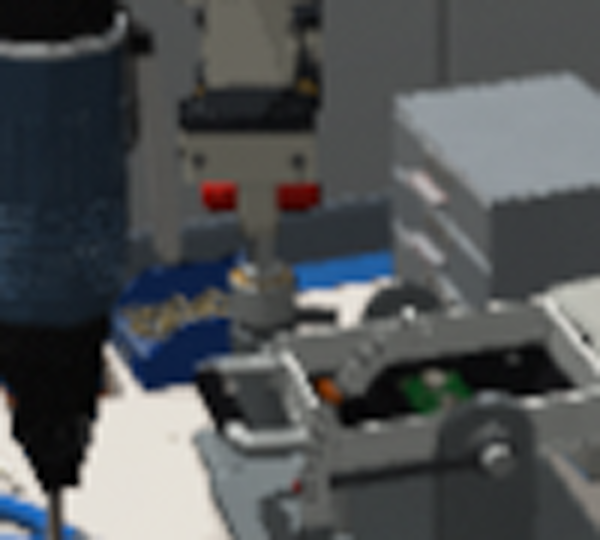

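```bash
python3 -m pendant '[{"x":0,"y":0,"z":0,"yaw":-2},{"x":0,"y":0,"z":0,"yaw":-4},{"x":0,"y":0,"z":0,"yaw":-4}]'
python3 -c "
from h import *
to(.4995,.30,.1568,67.5);print(read_state()['ft_torque'])"
python3 -m pendant '[{"x":0,"y":0,"z":0,"yaw":-2},{"x":0,"y":0,"z":0,"yaw":-4},{"x":0,"y":0,"z":0,"yaw":-4}]'
python3 -c "
from h import *
to(.4995,.30,.1568,67.5);print(read_state()['ft_torque'])"
```

```text
clock: 11.85
position: [0.4995, 0.3, 0.1569]
tcp_rot: [0.429, 3.112, 0.0]
contact_force: [0.6, 0.3, -1.6]
finger_gap: 0.205
shift mm [-0.   0.   0.1] yaw 6.817579032409881 pos [0.4995 0.3    0.1569] q [-0.29  0.45 -0.38  1.79  0.2   0.94  0.54] F [ 0.6  0.3 -1.6] jawdir 74.3 t 11.85 gap 18.8
[ 0.08562063 -0.16064159 -0.19927479]
clock: 12.1
position: [0.4993, 0.3, 0.1569]
tcp_rot: [-0.321, -3.125, -0.0]
contact_force: [-0.0, 0.8, -0.9]
finger_gap: 0.201
shift mm [-0.2  0.1  0.1] yaw 10.753438248720954 pos [0.4993 0.3    0.1569] q [-0.28  0.46 -0.4   1.79  0.21  0.94  0.6 ] F [-0.   0.8 -0.9] jawdir 78.3 t 12.1 gap 18.4
[ 0.05309545 -0.02019839 -0.42418713]
```

```bash
python3 -m pendant '[{"x":0,"y":0,"z":0,"yaw":3},{"x":0,"y":0,"z":0,"yaw":3},{"x":0,"y":0,"z":0,"yaw":3},{"x":0,"y":0,"z":0,"yaw":3},{"x":0,"y":0,"z":0,"yaw":3}]' 0.05
python3 -m pendant '[{"x":0,"y":0,"z":0,"yaw":0},{"x":0,"y":0,"z":-0.015,"yaw":0},{"x":0,"y":0,"z":-0.04,"yaw":0},{"x":0,"y":0,"z":-0.07,"yaw":0},{"x":0,"y":0,"z":-0.085,"yaw":0}]'
python3 - <<'E'
from h import *
to(.437,.1796,.24,-2.5)
r=[eyes.snapshot('side') and eyes.mark_of('key_collar','side')[:1] for _ in range(1)];print(r,proj('side',[.4995,.3,.128]))
E
```

```text
clock: 12.52
position: [0.4991, 0.3001, 0.1569]
tcp_rot: [0.4, 3.116, 0.0]
contact_force: [0.7, -0.2, -1.1]
finger_gap: 0.511
clock: 12.93
position: [0.5001, 0.3009, 0.245]
tcp_rot: [0.4, 3.113, 0.004]
contact_force: [0.4, 1.3, 0.0]
finger_gap: 0.546
shift mm [  30.5 -133.3    4.5] yaw 77.86749528297848 pos [0.5001 0.3009 0.245 ] q [-0.26  0.36 -0.41  1.71  0.16  1.11  0.6 ] F [0.4 1.3 0. ] jawdir 75.4 t 12.9333 gap 50.1
[[{'xy': [259.9, 162.7], 'score': 0.5}]] [259.27448759 166.08277589]
```

```bash
python3 -m pendant '[{"x":0.006,"y":-0.02,"z":0,"yaw":6.5},{"x":0.013,"y":-0.05,"z":0,"yaw":13},{"x":0.02,"y":-0.083,"z":0,"yaw":20},{"x":0.026,"y":-0.113,"z":0,"yaw":27},{"x":0.0305,"y":-0.133,"z":0.0,"yaw":34}]' 0.04
python3 -m pendant '[{"x":0,"y":0,"z":0,"yaw":7},{"x":0,"y":0,"z":0,"yaw":14},{"x":0,"y":0,"z":0,"yaw":21},{"x":0,"y":0,"z":0,"yaw":28},{"x":0,"y":0,"z":0.0,"yaw":35}]'
python3 -m pendant '[{"x":0,"y":0,"z":0,"yaw":5},{"x":0,"y":0,"z":0.01,"yaw":9},{"x":0,"y":0,"z":0.025,"yaw":9},{"x":0,"y":0,"z":0.04,"yaw":9},{"x":0,"y":0,"z":0.05,"yaw":9}]'
python3 -m pendant '[{"x":0,"y":0,"z":0,"yaw":0},{"x":0,"y":0,"z":0,"yaw":0},{"x":0,"y":0,"z":0,"yaw":0}]'
python3 - <<'E'
from h import *
to(.437,.1796,.092,-2.5)
S,_=avg('side',2);c=cv2.resize(S[130:230,215:315],None,fx=6,fy=6,interpolation=2)
cv2.imwrite('pics/h1.png',c[...,::-1])
p=read_state()['position'];print(proj('side',p)-[.6,1.4],proj('side',[.437,.1796,.111])-[.6,1.4])
E
```

```text
clock: 13.45
position: [0.4341, 0.1758, 0.2405]
tcp_rot: [-1.305, -2.856, 0.004]
contact_force: [-0.2, -0.4, 1.0]
finger_gap: 0.435
clock: 13.87
position: [0.4354, 0.1786, 0.2409]
tcp_rot: [-2.102, -2.334, 0.002]
contact_force: [-0.5, 0.3, 0.1]
finger_gap: 0.437
clock: 14.28
position: [0.4348, 0.1785, 0.1898]
tcp_rot: [-2.271, -2.169, 0.004]
contact_force: [0.2, 0.1, -0.2]
finger_gap: 0.438
clock: 14.53
position: [0.4363, 0.1792, 0.1921]
tcp_rot: [2.272, 2.169, 0.001]
contact_force: [1.2, -0.1, 0.4]
finger_gap: 0.439
shift mm [  0.4   0.6 100.1] yaw -0.14786275017867467 pos [0.4363 0.1792 0.1921] q [-0.24  0.2  -0.23  2.03  0.06  0.92 -0.55] F [ 1.2 -0.1  0.4] jawdir -2.6 t 14.5333 gap 40.3
[250.25568637 164.26705017] [251.4537239  186.54112193]
```

View pics/h1.png

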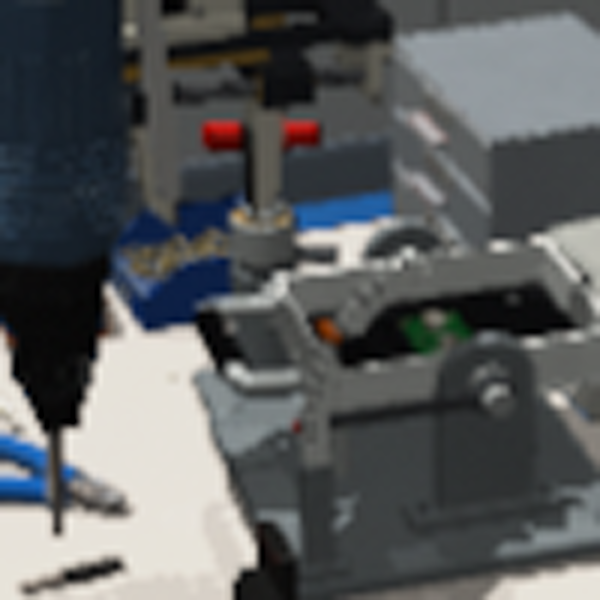

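```bash
python3 -m pendant '[{"x":0.0004,"y":0.0006,"z":0.025,"yaw":0},{"x":0.0004,"y":0.0006,"z":0.055,"yaw":0},{"x":0.0004,"y":0.0006,"z":0.08,"yaw":0},{"x":0.0004,"y":0.0006,"z":0.095,"yaw":0},{"x":0.0004,"y":0.0006,"z":0.1,"yaw":0}]'
python3 -m pendant '[{"x":0,"y":0,"z":0,"yaw":0},{"x":0,"y":0,"z":0,"yaw":0},{"x":0,"y":0,"z":0,"yaw":0}]'
python3 -m pendant '[{"x":0,"y":0,"z":0,"yaw":0},{"x":0,"y":0,"z":0,"yaw":0},{"x":0,"y":0,"z":0,"yaw":0},{"x":0,"y":0,"z":0,"yaw":0},{"x":0,"y":0,"z":0,"yaw":0}]' 0.0
python3 -m pendant '[{"x":0,"y":0,"z":0,"yaw":0},{"x":0,"y":0,"z":0,"yaw":0},{"x":0,"y":0,"z":0,"yaw":0}]'
python3 - <<'E'
from h import *
to(.437,.1796,.092,-2.5)
S,_=avg('side',4);T,_=avg('top',4)
# candidate index angles from both cameras, anchored on pointer (tilt 0)
Z=np.load('a0.npz')
rp=blob(Z['S'],(255,190,272,208),(8,110,60),(28,255,255));print('ptr side',rp and rp[0])
rt=blob(Z['T'],(258,208,272,224),(5,80,90),(23,255,255));print('ptr top',rt and rt[0])
y=np.radians(-2.5);Rz=np.array([[np.cos(y),-np.sin(y)],[np.sin(y),np.cos(y)]])
def P(piv,x,yy,z): return np.r_[piv[:2]+Rz@[x,yy],piv[2]+z]
piv=np.array([.568,.174,.105])
print('ptr pred',proj('side',P(piv,-.111,-.092,0)),proj('top',P(piv,-.111,-.092,0)))
for a in np.arange(.4,.75,.05):
    q=P(piv,-.108*np.cos(a),-.104,.108*np.sin(a));print(round(a,2),proj('side',q).round(2),proj('top',q).round(2))
print([e['xy'] for e in eyes.mark_of('index_mark','side')],[e['xy'] for e in eyes.mark_of('pointer_tip','side')])
E
```

```text
clock: 15.05
position: [0.4354, 0.1788, 0.09]
tcp_rot: [-2.271, -2.169, 0.004]
contact_force: [-0.7, -1.0, 0.3]
finger_gap: 0.437
clock: 15.3
position: [0.4378, 0.18, 0.0931]
tcp_rot: [2.272, 2.169, 0.004]
contact_force: [0.5, 1.2, -0.3]
finger_gap: 0.437
clock: 15.72
position: [0.4381, 0.1795, 0.0924]
tcp_rot: [2.272, 2.168, 0.004]
contact_force: [3.5, 0.7, 1.0]
finger_gap: 0.174
clock: 15.97
position: [0.4381, 0.1795, 0.0924]
tcp_rot: [2.272, 2.168, 0.004]
contact_force: [5.2, -0.5, 2.0]
finger_gap: 0.174
shift mm [ 0.  -1.1  0.4] yaw -0.1823385652258196 pos [0.4381 0.1795 0.0924] q [-0.27  0.36 -0.21  2.1   0.12  0.69 -0.6 ] F [ 5.2 -0.5  2. ] jawdir -2.7 t 15.9667 gap 16.0
ptr side [263.69128788 200.58522727]
ptr top [266.09166667 215.325     ]
ptr pred [265.14935836 201.65432187] [266.1344162  218.01048743]
0.4 [269.37 191.16] [269.71 213.71]
0.45 [270.03 189.65] [269.69 212.85]
0.5 [270.76 188.17] [269.67 211.91]
0.55 [271.57 186.7 ] [269.65 210.88]
0.6 [272.46 185.26] [269.65 209.77]
0.65 [273.42 183.86] [269.66 208.58]
0.7 [274.45 182.48] [269.67 207.31]
[[270.2, 183.7]] [[262.9, 201.6]]
```

```bash
python3 -m pendant '[{"x":0,"y":0.0003,"z":-0.0052,"yaw":0},{"x":0,"y":0.0009,"z":-0.0104,"yaw":0},{"x":0,"y":0.0017,"z":-0.0155,"yaw":0},{"x":0,"y":0.0026,"z":-0.0206,"yaw":0},{"x":0,"y":0.0038,"z":-0.0257,"yaw":0}]'
python3 - <<'E'
from h import *
to(.4381,.1795,.0924,-2.5);
T,_=avg('side',2);print([e['xy'] for e in eyes.mark_of('pointer_tip','side')])
r=blob(T,(255,170,285,210),(8,110,60),(26,255,255));print(r and r[0])
E
```

```text
clock: 16.88
position: [0.4412, 0.1793, 0.1171]
tcp_rot: [2.273, 2.169, 0.002]
contact_force: [8.1, 1.0, -10.8]
finger_gap: 0.173
shift mm [ 0.  -3.2 24.7] yaw -0.17966939647767788 pos [0.4412 0.1793 0.1171] q [-0.26  0.32 -0.22  2.08  0.1   0.75 -0.58] F [  8.1   1.  -10.8] jawdir -2.7 t 16.8833 gap 15.9
[[259.2, 195.0]]
[264.29008439 194.64662447]
```

```bash
python3 -m pendant '[{"x":0,"y":0.00135,"z":-0.005,"yaw":0},{"x":0,"y":0.0029,"z":-0.01,"yaw":0},{"x":0,"y":0.0047,"z":-0.0149,"yaw":0},{"x":0,"y":0.0066,"z":-0.0197,"yaw":0},{"x":0,"y":0.0088,"z":-0.0245,"yaw":0}]'
python3 -m pendant '[{"x":0,"y":0.0012,"z":-0.0024,"yaw":0},{"x":0,"y":0.0023,"z":-0.0046,"yaw":0},{"x":0,"y":0.0042,"z":-0.008,"yaw":0},{"x":0,"y":0.0062,"z":-0.0114,"yaw":0},{"x":0,"y":0.0062,"z":-0.0114,"yaw":0}]'
python3 - <<'E'
from h import *
to(.4381,.1795,.0924,-2.5)
S,_=avg('side',4);T,_=avg('top',4);np.savez('a1.npz',S=S,T=T)
p=read_state()['position']+[0,0,.019]
d=p-[.568,.174,.105];print('theta', np.arctan2(d[2],-d[0]*np.cos(.0436)+d[1]*np.sin(.0436)*1)-.046)
r=blob(S,(258,172,285,200),(8,110,60),(24,255,255));print(r and (r[0],r[3]))
r=blob(S,(258,172,285,200),(24,150,80),(40,255,255));print(r and (r[0],r[3]))
c=np.hstack([cv2.resize(S[170:210,255:295],None,fx=10,fy=10,interpolation=2),cv2.resize(T[195:235,250:290],None,fx=10,fy=10,interpolation=2)])
cv2.imwrite('pics/i1.png',c[...,::-1])
E
```

```text
clock: 17.45
position: [0.4485, 0.1789, 0.1409]
tcp_rot: [-2.271, -2.169, 0.002]
contact_force: [6.3, 1.7, -10.6]
finger_gap: 0.177
clock: 17.87
position: [0.4541, 0.1786, 0.1529]
tcp_rot: [-2.271, -2.169, 0.004]
contact_force: [0.4, 2.4, -4.4]
finger_gap: 0.175
shift mm [  0.2 -15.8  60.5] yaw -0.13413241980063617 pos [0.4541 0.1786 0.1529] q [-0.24  0.29 -0.22  2.02  0.08  0.84 -0.55] F [ 0.4  2.4 -4.4] jawdir -2.6 t 17.8667 gap 16.1
theta 0.48506515934078537
(array([267.25      , 185.91666667]), np.float64(0.027777777777777776))
(array([269.28703704, 184.67592593]), np.float64(7.5))
```

View pics/i1.png

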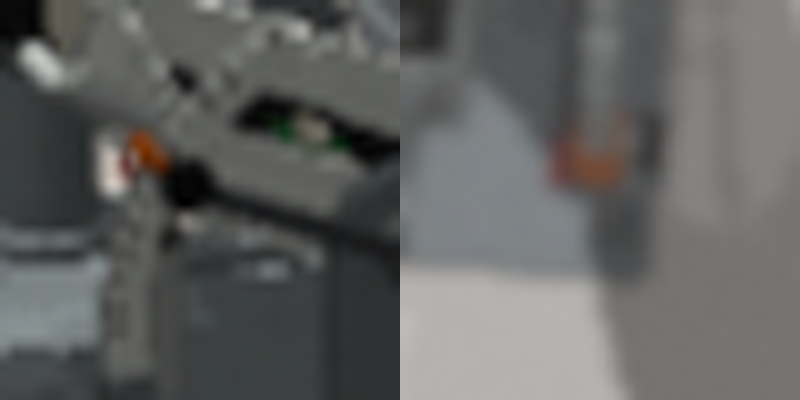

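Run:
```python
from h import *
np.set_printoptions(precision=2,suppress=True,linewidth=160)
Z=np.load('a1.npz');A=np.load('a0.npz')
y=np.radians(-2.5);Rz=np.array([[np.cos(y),-np.sin(y)],[np.sin(y),np.cos(y)]])
piv=np.array([.568,.174,.105])
P=lambda r,a,yy:np.r_[piv[:2]+Rz@[-r*np.cos(a),yy],piv[2]+r*np.sin(a)]
for a in (.45,.5,.55):
  for r in (.105,.113): print(a,r,'idx',proj('side',P(r,a,-.104)),proj('top',P(r,a,-.104)),'ptr',proj('side',P(r,a,-.092)),proj('top',P(r,a,-.092)))
for nm,Q in (('now',Z),('start',A)):
  S=Q['S'].astype(int);T=Q['T'].astype(int)
  print(nm,'side R-B rows 179-191 cols 262-275');print((S[179:192,262:276,0]-S[179:192,262:276,2]));print('R-G');print((S[179:192,262:276,0]-S[179:192,262:276,1]))
  print('top R-B rows 204-220 cols 262-275');print((T[204:220,262:276,0]-T[204:220,262:276,2]));print('G-B');print((T[204:220,262:276,1]-T[204:220,262:276,2]))
```

```text
0.45 0.105 idx [270.88 189.9 ] [269.78 211.95] ptr [269.83 188.17] [265.66 211.65]
0.45 0.113 idx [268.61 189.25] [269.53 214.36] ptr [267.58 187.51] [265.4  214.06]
0.5 0.105 idx [271.59 188.46] [269.76 211.03] ptr [270.54 186.73] [265.63 210.73]
0.5 0.113 idx [269.38 187.69] [269.51 213.37] ptr [268.34 185.96] [265.37 213.08]
0.55 0.105 idx [272.38 187.03] [269.75 210.03] ptr [271.32 185.32] [265.61 209.73]
0.55 0.113 idx [270.23 186.15] [269.5 212.3] ptr [269.18 184.44] [265.34 212.  ]
now side R-B rows 179-191 cols 262-275
[[  0  -1   1  -1  -1   1   1   1   1   2   2   1   1   1]
 [ -1  -1   0   0   0   1   0   0   0   0   1   2   1   1]
 [ -3  -2   0   1   0  -1   0   0   0   1   1   2   2   1]
 [ -3  -3  -1   0   1   1   6   9   1   2   2   1   1   1]
 [ -4  -3   2   4   2  14  57  67  22   1   1   2   1   2]
 [ -3  -4   3   8   6  25  87 109  62  15   2   1   2   2]
 [ -4  -4   3  12  17  32  50 104  84  48   7   2   1   2]
 [ -4  -3   4  15  24  43  37  61  75  66  11   1   0   1]
 [ -3  -2   5  14  24  35  21  11  23  26  -2  -1  -1  -1]
 [ -3  -3   2  10  15  17   7   1   
[... 4631 characters left out ...]
 0 -1  0  0 -2 -3 -2 -3]
 [-3 -3 -3 -3 -3 -1  0 -1  0  2  1 -2 -2 -1]
 [-2 -3 -3 -3 -2  0  1  0  2  4  5  1 -2  0]
 [-2 -2 -3 -3 -1  2  2  1  3  8  7  2 -1  0]
 [-3 -2 -3 -4 -1  5  5  2  4  8  8  2 -1  0]
 [-3 -3 -3 -3  0  7  7  4  7 10  7  2 -1  0]
 [-3 -4 -3 -4  1 10 14 11 14 15  9  3 -1  1]
 [-3 -3 -3 -3  1 15 25 27 28 24 12  3 -1  0]
 [-3 -2 -3 -3  4 17 29 32 33 26 10  0 -2  1]
 [-2 -3 -4 -3  1 10 16 18 20 14  4 -2 -2  0]
 [-3 -2 -3 -3  1  3  2  4  4  4  0 -3 -2  0]
 [-3 -3 -2 -1  0 -1 -1  0  0 -1 -1 -2 -1  1]
 [-2 -2 -3 -1 -1  0 -1  0  0 -1  0 -2  1  2]
 [-2 -1 -2 -2 -1 -1 -2 -1 -1 -1 -1 -1 -1  2]
 [-2 -2 -1 -2 -2 -2 -3 -2 -2 -2 -3 -1  1  2]
 [-2 -2 -2 -3 -3 -3 -3 -3 -2 -3 -2 -2  0  1]]
```

```bash
cat > look.py <<'E'
from h import *
import sys
np.set_printoptions(precision=2,suppress=True,linewidth=160)
S,_=avg('side',6);T,_=avg('top',6);np.savez(sys.argv[1]+'.npz',S=S,T=T)
p=read_state()['position']+[0,0,.019];d=p-[.568,.174,.105]
to(.4381,.1795,.0924,-2.5);print('theta r', np.arctan2(d[2],-d[0])-.046,np.hypot(d[0],d[2]),'asin',np.arcsin(d[2]/.1301)-.046)
S=S.astype(int);T=T.astype(int)
print('R-B side');print((S[177:191,260:276,0]-S[177:191,260:276,2]));print('R-G');print((S[177:191,260:276,0]-S[177:191,260:276,1]));print('G');print(S[177:191,260:276,1])
print('top R-B');print((T[206:216,262:275,0]-T[206:216,262:275,2]))
E
python3 -m pendant '[{"x":0,"y":0.0007,"z":-0.0011,"yaw":0},{"x":0,"y":0.0014,"z":-0.0022,"yaw":0},{"x":0,"y":0.0021,"z":-0.0033,"yaw":0},{"x":0,"y":0.0028,"z":-0.0044,"yaw":0},{"x":0,"y":0.0028,"z":-0.0044,"yaw":0}]'
python3 look.py a2
```

```text
clock: 18.68
position: [0.4567, 0.1784, 0.1577]
tcp_rot: [-2.271, -2.169, 0.004]
contact_force: [-6.3, 2.0, -2.1]
finger_gap: 0.172
shift mm [  0.3 -18.5  65.3] yaw -0.12555632372148295 pos [0.46 0.18 0.16] q [-0.24  0.28 -0.22  2.01  0.08  0.86 -0.55] F [-6.   2.1 -2.1] jawdir -2.6 t 19.2833 gap 15.7
theta r 0.526185221814119 0.13238297228468993 asin 0.5375286824256942
R-B side
[[ -1   0   0   0   0   0   0   1   1   2   2   2   1  -1   0   1]
 [ -2  -1   0   0   0   0  -1   0   1   1   1   1   2   1   0   1]
 [ -3  -3  -2   0   0   0   0   0   0   0   0   0   1   2   1   2]
 [ -3  -3  -3  -2   0   1   0   0   0  -1   0  -1   1   2   1   1]
 [ -4  -4  -3  -4  -1   1   2   0   0   0   0   0   1   2   2   1]
 [ -4  -4  -3  -3   1   4   2   2   5  10   1   1   2   1   2   2]
 [ -3  -4  -4  -4   4   8   6  12  47  68  22   2   1   2   2   2]
 [ -3  -3  -3  -4   3  12  16  36 103 108  62  15   2   2   1   1]
 [ -4  -3  -3  -4   3  13  22  47  95 104  84  48   7   2   1   1]
 [ -4  -4  -4  -3   4  13  20  30  42  61  75  67  10   1   0   1]
 [ -3  -3  -3  -3   4  14  13  16  14  11  23  2
[... 1609 characters left out ...]
0]
 [ 51  49  48  47  88 178 225 198 108  71  50  22   9   8   7  19]
 [ 53  49  48  46  79 160 205 170 102  95  69  28   7   7   7   7]
 [ 53  50  48  47  58 107 139 109  81  93  80  35   7   8   7   9]
 [ 52  49  48  47  47  61  77  88  96  88  88  57  15   7  19  42]]
top R-B
[[-5 -4 -4 -3  1  6  5  2  3 11 13  4 -2]
 [-7 -5 -1  3 10 14 10  4  6 17 17  7 -1]
 [-8 -6  1 16 24 24 16  6  9 17 16  5  0]
 [-8 -6  3 23 33 34 24 13 15 22 16  5  1]
 [-8 -6  4 25 37 41 40 31 32 33 20  5  0]
 [-8 -5  6 26 38 45 53 54 52 45 23  5  0]
 [-7 -6  4 19 27 36 49 56 54 41 18  2 -3]
 [-9 -7 -2  5  7 13 24 30 31 22  8 -2 -3]
 [-8 -7 -6 -5 -5 -4  1  8  9  6  0 -3 -2]
 [-8 -7 -8 -7 -8 -8 -5 -2  0  0 -2 -2 -1]]
```

```bash
python3 -m pendant '[{"x":0,"y":0.0007,"z":-0.0011,"yaw":0},{"x":0,"y":0.0014,"z":-0.0022,"yaw":0},{"x":0,"y":0.0022,"z":-0.0033,"yaw":0},{"x":0,"y":0.0029,"z":-0.0043,"yaw":0},{"x":0,"y":0.0029,"z":-0.0043,"yaw":0}]'
python3 look.py a3
python3 - <<'E'
from h import *
acc={}
for k in range(5):
  for n in ('side','top'):
    eyes.snapshot(n)
    for t in ('index_mark','pointer_tip'):
      r=eyes.mark_of(t,n)
      if r: acc.setdefault((n,t),[]).append(list(r[0]['xy'])+[r[0]['score']])
for k,v in acc.items(): print(k,len(v),np.median(v,0).round(2),np.std(v,0).round(2))
to(.4381,.1795,.0924)
E
```

```text
clock: 19.7
position: [0.4592, 0.1783, 0.1619]
tcp_rot: [-2.27, -2.169, 0.005]
contact_force: [-6.5, 3.0, -1.8]
finger_gap: 0.176
shift mm [  0.3 -20.9  69.6] yaw -0.1202952129756909 pos [0.46 0.18 0.16] q [-0.23  0.28 -0.22  2.    0.08  0.87 -0.54] F [-6.7  1.8 -2. ] jawdir -2.6 t 20.3 gap 16.0
theta r 0.5633478279085992 0.1326546376118488 asin 0.5771193323357395
R-B side
[[ -3  -2   0   0   1   0   0   0   1   2   2   2   1   2   0   1]
 [ -3  -3  -3  -1   0   0   0   0   1   0   0   1   0   2   0   1]
 [ -4  -3  -4  -2   0   1   0   1   1   0   0   0   2   2   0   2]
 [ -3  -2  -2  -4  -1   1   1   0   0  -1   0   1   2   3   1   1]
 [ -4  -3  -3  -3   1   6   5   2   1   0   0   1   2   3   2   1]
 [ -4  -5  -3  -3   3  10  10   2   6  11   1   2   2   1   2   1]
 [ -3  -4  -4  -4   4  12  13  13  41  55  23   2   1   1   1   2]
 [ -4  -2  -4  -4   3  13  15  26 100 100  62  15   2   2   2   2]
 [ -4  -2  -4  -4   4  14  14  19  42 104  84  48   8   2   1   1]
 [ -5  -3  -3  -3   5  14  14  14  18  60  75  67  10   0  -1   0]
 [ -4  -3  -3  -3   4  14  14  15  11  11  23  25  -1 
[... 2024 characters left out ...]
6 35 24 12 15 22 16  6  1]
 [-8 -6  6 26 37 39 37 30 31 34 22  6  0]
 [-8 -5  5 22 32 39 48 49 50 44 25  6  0]
 [-8 -6  0  8 15 27 42 50 50 40 20  3 -2]
 [-8 -8 -6 -3  0  7 19 28 29 21  8 -1 -3]
 [-8 -8 -8 -8 -7 -4  1  6  9  6  0 -3 -2]
 [-8 -8 -8 -8 -8 -7 -5 -2  1  0 -2 -3 -1]]
('side', 'index_mark') 5 [269.6  182.8    0.41] [1.26 1.13 0.12]
('side', 'pointer_tip') 5 [265.1  185.8    0.73] [59.22 50.42  0.15]
('top', 'index_mark') 5 [269.5  212.7    0.53] [13.09 12.75  0.08]
('top', 'pointer_tip') 5 [267.3 212.    0.7] [1.33 0.73 0.12]
shift mm [  0.3 -20.9  69.6] yaw None pos [0.4592 0.1783 0.1619] q [-0.23  0.28 -0.22  2.    0.08  0.87 -0.54] F [-5.8  2.  -0.8] jawdir -2.6 t 21.8 gap 16.2
```

```bash
python3 -m pendant '[{"x":0,"y":0.0007,"z":-0.001,"yaw":0},{"x":0,"y":0.0014,"z":-0.002,"yaw":0},{"x":0,"y":0.002,"z":-0.0031,"yaw":0},{"x":0,"y":0.002,"z":-0.0031,"yaw":0},{"x":0,"y":0.002,"z":-0.0031,"yaw":0}]'
python3 look.py a4 | grep -v '^\[\[' | sed -n '1,40p;48,60p'
python3 - <<'E'
from h import *
Z=np.load('a4.npz')
c=np.hstack([cv2.resize(Z['S'][165:205,250:290],None,fx=10,fy=10,interpolation=2),cv2.resize(Z['T'][190:230,250:290],None,fx=10,fy=10,interpolation=2)])
cv2.imwrite('pics/i4.png',c[...,::-1])
E
```

```text
clock: 22.22
position: [0.4612, 0.1782, 0.165]
tcp_rot: [-2.27, -2.169, 0.005]
contact_force: [-7.4, 1.7, -2.0]
finger_gap: 0.176
shift mm [  0.3 -22.8  72.7] yaw -0.11563089376828373 pos [0.46 0.18 0.17] q [-0.23  0.28 -0.22  2.    0.08  0.88 -0.54] F [-7.2  1.7 -1.9] jawdir -2.6 t 22.8167 gap 15.9
theta r 0.5908186683812029 0.13289373894196338 asin 0.6067959843285422
R-B side
 [ -4  -4  -3  -3   0   1   0   0   0   0   0   0   0   0   1   2]
 [ -3  -4  -3  -4   0   1   0   1   0   0   1   0   0   0   0   1]
 [ -3  -3  -3  -3   2   5   2   1   1   1   0   0   1   2   1   1]
 [ -4  -3  -2  -3   3   8   7   2   1   0   1   1   2   2   2   1]
 [ -3  -4  -3  -3   4  11  13   7  14  21   8   3   2   1   2   1]
 [ -4  -3  -3  -3   4  14  16  19  62  80  38   2   2   1   1   2]
 [ -4  -2  -3  -3   3  13  13  25  75 108  70  15   2   2   2   2]
 [ -3  -3  -3  -3   4  14  13  21  41 105  83  49   8   2   1   1]
 [ -4  -3  -4  -3   4  13  14  16  22  61  75  66  11   0  -1  -1]
 [ -3  -3  -3  -3   4  14  14  15  10  11  23  26  -1  -1  -1  -1]
 [ -4  -3  -3  -3   2  10  12  10   3   1   0   1
[... 1020 characters left out ...]
75]
 [ 52  49  48  46  87 139 133 104 107  89  69  77  95 104 101  91]
 [ 52  49  48  46  87 162 179 122  85  64  74  98 106  92  95  95]
 [ 52  49  47  45  88 177 216 164  50  46  67  90 101  97  96  96]
 [ 51  49  47  46  87 177 225 194  84  50  62  75  82  96  99  96]
 [ 52  49  48  46  87 177 225 213 153  44  58  64  56  73  73  69]
 [ 51  49  48  47  88 178 225 217 165  47  43  35  28  29  19  22]
 [-8 -7  5 25 36 33 23 13 14 22 16  5  1]
 [-8 -5  4 22 34 38 36 29 30 33 21  6  1]
 [-8 -6  0 11 20 35 47 47 48 42 25  6  0]
 [-8 -7 -4 -1  4 19 39 48 49 38 19  3 -1]
 [-8 -8 -8 -7 -5  2 16 26 28 22  8 -1 -2]
 [-9 -7 -8 -7 -8 -5  0  5  8  6  1 -3 -1]
 [-7 -8 -8 -8 -8 -8 -5 -2  0 -1 -2 -2 -2]]
```

```bash
for i in 1 2 3; do python3 -m pendant '[{"x":0,"y":0,"z":0,"yaw":0},{"x":0,"y":0,"z":0,"yaw":0},{"x":0,"y":0,"z":0,"yaw":0},{"x":0,"y":0,"z":0,"yaw":0},{"x":0,"y":0,"z":0,"yaw":0}]' | head -2; done
```

```text
clock: 23.23
position: [0.4612, 0.1782, 0.165]
clock: 23.65
position: [0.4612, 0.1782, 0.165]
clock: 24.07
position: [0.4611, 0.1782, 0.165]
```

View pics/i4.png

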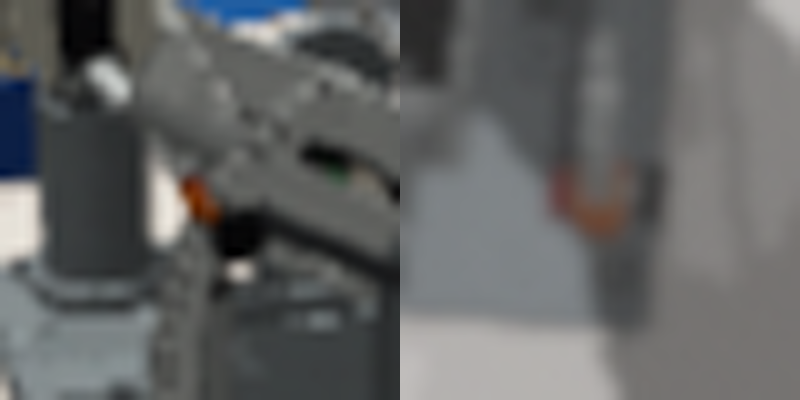

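```bash
python3 -m pendant '[{"x":0,"y":-0.0028,"z":0.0042,"yaw":0},{"x":0,"y":-0.0056,"z":0.0085,"yaw":0},{"x":0,"y":-0.0084,"z":0.0129,"yaw":0},{"x":0,"y":-0.011,"z":0.0174,"yaw":0},{"x":0,"y":-0.0139,"z":0.0232,"yaw":0}]'
python3 -m pendant '[{"x":0,"y":-0.0022,"z":0.0047,"yaw":0},{"x":0,"y":-0.0041,"z":0.0095,"yaw":0},{"x":0,"y":-0.0059,"z":0.0144,"yaw":0},{"x":0,"y":-0.0074,"z":0.0194,"yaw":0},{"x":0,"y":-0.0088,"z":0.0244,"yaw":0}]'
python3 -m pendant '[{"x":0,"y":-0.0012,"z":0.0051,"yaw":0},{"x":0,"y":-0.0021,"z":0.0102,"yaw":0},{"x":0,"y":-0.0027,"z":0.014,"yaw":0},{"x":0,"y":-0.0031,"z":0.0166,"yaw":0},{"x":0,"y":-0.0033,"z":0.0192,"yaw":0}]'
python3 - <<'E'
from h import *
to(.4381,.1795,.0924,-2.5)
S,_=avg('side',2);r=blob(S,(255,185,275,208),(8,110,60),(28,255,255));print('ptr',r and (r[0],r[3]))
E
```

```text
clock: 24.48
position: [0.4498, 0.1789, 0.1437]
tcp_rot: [2.271, 2.169, 0.002]
contact_force: [-7.0, -0.5, 7.6]
finger_gap: 0.175
clock: 24.9
position: [0.4418, 0.1793, 0.1191]
tcp_rot: [2.271, 2.168, 0.004]
contact_force: [-4.6, -0.7, 6.8]
finger_gap: 0.176
clock: 25.32
position: [0.4387, 0.1795, 0.0998]
tcp_rot: [2.271, 2.168, 0.004]
contact_force: [-4.1, 0.2, 5.7]
finger_gap: 0.175
shift mm [-0.  -0.6  7.4] yaw -0.1442345135065466 pos [0.4387 0.1795 0.0998] q [-0.26  0.35 -0.21  2.09  0.11  0.71 -0.6 ] F [-4.1  0.2  5.7] jawdir -2.6 t 25.3167 gap 16.1
ptr (array([264.07051282, 199.00641026]), np.float64(1.0833333333333333))
```

```bash
python3 -m pendant '[{"x":0,"y":-0.0001,"z":0.0015,"yaw":0},{"x":0,"y":-0.0002,"z":0.003,"yaw":0},{"x":0,"y":-0.0003,"z":0.0045,"yaw":0},{"x":0,"y":-0.0004,"z":0.0055,"yaw":0},{"x":0,"y":-0.0004,"z":0.0063,"yaw":0}]'
python3 -m pendant '[{"x":0,"y":0,"z":0.0006,"yaw":0},{"x":0,"y":0,"z":0.0012,"yaw":0},{"x":0,"y":0,"z":0.0018,"yaw":0},{"x":0,"y":0,"z":0.0018,"yaw":0}]'
python3 - <<'E'
from h import *
to(.4381,.1795,.0924,-2.5)
S,_=avg('side',4);r=blob(S,(255,190,272,208),(8,110,60),(28,255,255));print('ptr',r and (r[0],r[3]))
E
```

```text
clock: 25.83
position: [0.4381, 0.1796, 0.093]
tcp_rot: [2.271, 2.168, 0.003]
contact_force: [-2.7, -0.2, 5.2]
finger_gap: 0.172
clock: 26.17
position: [0.4382, 0.1796, 0.0922]
tcp_rot: [2.271, 2.168, 0.003]
contact_force: [-6.6, -2.8, 16.0]
finger_gap: 0.173
shift mm [-0.1 -0.1 -0.2] yaw -0.1583833611776413 pos [0.4382 0.1796 0.0922] q [-0.27  0.36 -0.21  2.1   0.12  0.69 -0.6 ] F [-6.6 -2.8 16. ] jawdir -2.7 t 26.1667 gap 15.9
ptr (array([264.08333333, 200.79901961]), np.float64(0.9444444444444444))
```

```bash
python3 -m pendant '[{"x":0,"y":0,"z":0,"yaw":0},{"x":0,"y":0,"z":0,"yaw":0},{"x":0,"y":0,"z":0,"yaw":0},{"x":0,"y":0,"z":0,"yaw":0},{"x":0,"y":0,"z":0,"yaw":0}]' 0.04
python3 -m pendant '[{"x":0,"y":0,"z":-0.01,"yaw":0},{"x":0,"y":0,"z":-0.035,"yaw":0},{"x":0,"y":0,"z":-0.07,"yaw":0},{"x":0,"y":0,"z":-0.11,"yaw":0},{"x":0,"y":0,"z":-0.15,"yaw":0}]'
python3 -m pendant '[{"x":0,"y":0,"z":0,"yaw":-5},{"x":0,"y":0,"z":0,"yaw":-11},{"x":0,"y":0,"z":0,"yaw":-18},{"x":0,"y":0,"z":0,"yaw":-25},{"x":0,"y":0,"z":0,"yaw":-32}]' 0.05
python3 - <<'E'
from h import *
S,_=avg('side',3);np.save('S5.npy',S)
r=blob(S,(255,190,272,208),(8,110,60),(28,255,255));print('ptr',r and (r[0],r[3]))
k=blob(S,(240,140,285,165),(8,150,90),(28,255,255));print('key bar',k)
to(.4995,.30,.24,75)
E
```

```text
clock: 26.78
position: [0.4371, 0.1793, 0.0902]
tcp_rot: [2.272, 2.169, 0.0]
contact_force: [-0.3, 0.2, -0.3]
finger_gap: 0.425
clock: 27.2
position: [0.4359, 0.1792, 0.2422]
tcp_rot: [-2.271, -2.169, 0.001]
contact_force: [1.3, -0.5, -0.7]
finger_gap: 0.435
clock: 27.62
position: [0.4367, 0.1794, 0.2411]
tcp_rot: [1.578, 2.716, 0.001]
contact_force: [-0.9, 0.2, 0.2]
finger_gap: 0.546
ptr (array([264.06862745, 200.80392157]), np.float64(0.9444444444444444))
key bar (array([257.60930997, 151.85283259]), array([257.91666667, 152.91666667]), [array([267.58333333, 152.91666667]), array([248.25      , 152.91666667]), array([257.91666667, 149.91666667]), array([257.91666667, 155.91666667])], np.float64(68.97222222222223))
shift mm [ 74.7 113.6   0.8] yaw -45.8373379964662 pos [0.4367 0.1794 0.2407] q [-0.18  0.15 -0.29  1.97  0.05  1.03  0.02] F [ 0.7 -0.7  0.6] jawdir 29.2 t 27.7667 gap 50.0
```

```bash
python3 -m pendant '[{"x":0.015,"y":0.023,"z":0,"yaw":-7},{"x":0.035,"y":0.053,"z":0,"yaw":-14},{"x":0.055,"y":0.083,"z":0,"yaw":-21},{"x":0.068,"y":0.103,"z":0,"yaw":-28},{"x":0.0747,"y":0.1136,"z":0,"yaw":-35}]'
python3 -m pendant '[{"x":0,"y":0,"z":0,"yaw":-4},{"x":0,"y":0,"z":0,"yaw":-7.5},{"x":0,"y":0,"z":0,"yaw":-7.5},{"x":0,"y":0,"z":0,"yaw":-7.5}]'
python3 -c "
from h import *
to(.4994,.30,.1575,72)"
```

```text
clock: 28.18
position: [0.4997, 0.3039, 0.2405]
tcp_rot: [-0.691, -3.064, -0.004]
contact_force: [-0.7, 0.4, -0.1]
finger_gap: 0.543
clock: 28.52
position: [0.4991, 0.3, 0.2402]
tcp_rot: [-0.503, -3.101, 0.0]
contact_force: [-0.2, 0.9, -0.1]
finger_gap: 0.543
shift mm [-0.3  0.1 82.7] yaw -0.41657483565296616 pos [0.4991 0.3    0.2402] q [-0.25  0.37 -0.43  1.71  0.17  1.1   0.52] F [-0.2  0.9 -0.1] jawdir 71.6 t 28.5167 gap 49.9
```

```bash
python3 -m pendant '[{"x":0,"y":0,"z":0.02,"yaw":0},{"x":0,"y":0,"z":0.045,"yaw":0},{"x":0,"y":0,"z":0.065,"yaw":0},{"x":0,"y":0,"z":0.077,"yaw":0},{"x":0,"y":0,"z":0.0827,"yaw":0}]'
python3 -m pendant '[{"x":0,"y":0,"z":0,"yaw":0},{"x":0,"y":0,"z":0,"yaw":0},{"x":0,"y":0,"z":0,"yaw":0},{"x":0,"y":0,"z":0,"yaw":0},{"x":0,"y":0,"z":0,"yaw":0}]' 0.0
python3 -m pendant '[{"x":0,"y":0,"z":0,"yaw":0},{"x":0,"y":0,"z":0,"yaw":0},{"x":0,"y":0,"z":0,"yaw":0},{"x":0,"y":0,"z":0,"yaw":0}]'
python3 -c "
from h import *
to(.4994,.30,.1575,-2.5);print(read_state()['ft_torque'])"
```

```text
clock: 28.93
position: [0.4982, 0.2992, 0.1558]
tcp_rot: [-0.499, -3.099, 0.003]
contact_force: [0.5, -1.0, 0.6]
finger_gap: 0.546
clock: 29.35
position: [0.4998, 0.3006, 0.1587]
tcp_rot: [0.496, 3.101, 0.002]
contact_force: [0.0, -0.1, -0.1]
finger_gap: 0.23
clock: 29.68
position: [0.4997, 0.3005, 0.1585]
tcp_rot: [0.496, 3.101, 0.001]
contact_force: [-1.0, -0.8, 7.0]
finger_gap: 0.204
shift mm [ 0.2 -0.6  1. ] yaw 74.3375183877708 pos [0.4997 0.3005 0.1585] q [-0.27  0.45 -0.4   1.79  0.22  0.94  0.49] F [-1.  -0.8  7. ] jawdir 71.8 t 29.6833 gap 18.7
[-0.08241683  0.10507232  0.02186362]
```

```bash
for i in 1 2 3; do :; done; python3 -m pendant '[{"x":0,"y":0,"z":0,"yaw":5},{"x":0,"y":0,"z":0,"yaw":10},{"x":0,"y":0,"z":0,"yaw":15},{"x":0,"y":0,"z":0,"yaw":20},{"x":0,"y":0,"z":0,"yaw":25}]' >/dev/null
python3 -m pendant '[{"x":0,"y":0,"z":0,"yaw":5},{"x":0,"y":0,"z":0,"yaw":10},{"x":0,"y":0,"z":0,"yaw":15},{"x":0,"y":0,"z":0,"yaw":20},{"x":0,"y":0,"z":0,"yaw":25}]' >/dev/null
python3 -c "
from h import *
to(.4994,.30,.1575,-2.5);print(read_state()['ft_torque'])"
python3 -m pendant '[{"x":0,"y":0,"z":0,"yaw":5},{"x":0,"y":0,"z":0,"yaw":10},{"x":0,"y":0,"z":0,"yaw":15},{"x":0,"y":0,"z":0,"yaw":20},{"x":0,"y":0,"z":0,"yaw":24}]' > /dev/null
python3 -m pendant '[{"x":0,"y":0,"z":0,"yaw":2},{"x":0,"y":0,"z":0,"yaw":4},{"x":0,"y":0,"z":0,"yaw":4}]' >/dev/null
python3 -c "
from h import *
to(.4994,.30,.1575,-2.5);print(read_state()['ft_torque'])"
python3 -m pendant '[{"x":0,"y":0,"z":0,"yaw":2},{"x":0,"y":0,"z":0,"yaw":4},{"x":0,"y":0,"z":0,"yaw":4}]' >/dev/null
python3 -c "
from h import *
to(.4994,.30,.1575,-2.5);print(read_state()['ft_torque'])"
```

```text
shift mm [-0.5 -0.5  1. ] yaw 24.115713757935936 pos [0.4997 0.3006 0.1585] q [-0.42  0.43 -0.22  1.79  0.11  0.93 -0.31] F [-0.6 -0.7  4.6] jawdir 21.6 t 30.5167 gap 18.9
[-0.16397054  0.07898568  0.03528439]
shift mm [-0.6 -0.3  1. ] yaw -3.750508662048901 pos [0.4998 0.3005 0.1585] q [-0.5   0.43 -0.12  1.8   0.06  0.92 -0.75] F [-0.3 -0.9  5.7] jawdir -6.3 t 31.1833 gap 18.6
[-0.24503293  0.12959803  0.03694993]
shift mm [-0.6 -0.2  0.9] yaw -7.723555881497589 pos [0.4997 0.3005 0.1584] q [-0.51  0.43 -0.1   1.8   0.05  0.92 -0.81] F [-0.5 -0.4  5.5] jawdir -10.2 t 31.4333 gap 18.7
[-0.26802088  0.12094807  0.13305237]
```

```bash
python3 -m pendant '[{"x":0,"y":0,"z":0,"yaw":2},{"x":0,"y":0,"z":0,"yaw":4},{"x":0,"y":0,"z":0,"yaw":4}]' >/dev/null
python3 -c "
from h import *
to(.4994,.30,.1575,-2.5);print(read_state()['ft_torque'])"
python3 -m pendant '[{"x":0,"y":0,"z":0,"yaw":2},{"x":0,"y":0,"z":0,"yaw":3},{"x":0,"y":0,"z":0,"yaw":3}]' >/dev/null
python3 -c "
from h import *
to(.4994,.30,.1575,-2.5);print(read_state()['ft_torque'])"
```

```text
shift mm [-0.8 -0.2  1. ] yaw -11.680302755442085 pos [0.4998 0.3007 0.1585] q [-0.52  0.43 -0.09  1.8   0.05  0.92 -0.87] F [ 0.  -1.6  4.7] jawdir -14.2 t 31.6833 gap 18.7
[-0.23767842  0.01006727  0.41570939]
shift mm [-0.8 -0.2  1. ] yaw -14.639986108276986 pos [0.4998 0.3007 0.1585] q [-0.53  0.42 -0.08  1.8   0.04  0.92 -0.92] F [ 0.2 -1.7  5.2] jawdir -17.1 t 31.9333 gap 18.6
[-0.20775804  0.00671964  0.3819085 ]
```

```bash
python3 -m pendant '[{"x":0,"y":0,"z":0,"yaw":0},{"x":0,"y":0,"z":0,"yaw":0},{"x":0,"y":0,"z":0,"yaw":0},{"x":0,"y":0,"z":0,"yaw":0},{"x":0,"y":0,"z":0,"yaw":0}]' 0.06
python3 -m pendant '[{"x":0,"y":0,"z":0,"yaw":0},{"x":0,"y":0,"z":-0.015,"yaw":0},{"x":0,"y":0,"z":-0.05,"yaw":0},{"x":0,"y":0,"z":-0.085,"yaw":0},{"x":0,"y":0,"z":-0.12,"yaw":0}]'
python3 -m pendant '[{"x":0.02,"y":0,"z":0,"yaw":0},{"x":0.055,"y":0,"z":0,"yaw":0},{"x":0.095,"y":0,"z":0,"yaw":0},{"x":0.135,"y":0,"z":0,"yaw":0},{"x":0.17,"y":0,"z":0,"yaw":0}]'
python3 -m pendant '[{"x":0.01,"y":0,"z":0,"yaw":0},{"x":0.01,"y":0,"z":0,"yaw":0},{"x":0.01,"y":0,"z":0,"yaw":0}]'
python3 - <<'E'
from h import *
to(.4994,.30,.1575,-2.5)
S,_=avg('side',3);T,_=avg('top',3);A=np.load('a0.npz')
print('ptr',blob(S,(255,190,272,208),(8,110,60),(28,255,255))[0],'idx',blob(S,(260,175,285,195),(22,150,80),(40,255,255)),blob(A['S'],(260,175,285,195),(22,150,80),(40,255,255))[0])
k=blob(S,(240,135,285,165),(8,150,90),(28,255,255));print('side bar',k, [at_z('side',np.array(e)+[.6,1.4],.1785) for e in k[2][:2]] if k else '')
kt=blob(T,(175,175,215,225),(3,90,90),(24,255,255));print('top bar',kt)
if kt: 
    e=[at_z('top',e,.18) for e in kt[2][:2]];d=e[1]-e[0];print(e,'keyyaw',np.degrees(np.arctan2(d[1],d[0]))-90)
hsv=lambda I,b:blob(I,b,(60,80,40),(110,255,255))
print('board',hsv(T,(225,165,255,195))[0],hsv(A['T'],(225,165,255,195))[0])
cv2.imwrite('pics/end.png',S[...,::-1])
E
```

```text
clock: 32.35
position: [0.4988, 0.3, 0.1572]
tcp_rot: [-2.528, -1.865, 0.001]
contact_force: [-0.1, 0.2, -0.9]
finger_gap: 0.517
clock: 32.77
position: [0.4986, 0.2999, 0.2784]
tcp_rot: [-2.528, -1.865, 0.002]
contact_force: [0.6, 0.1, -0.3]
finger_gap: 0.65
clock: 33.18
position: [0.5494, 0.4649, 0.2776]
tcp_rot: [-2.527, -1.865, -0.001]
contact_force: [0.8, 1.1, 0.7]
finger_gap: 0.652
clock: 33.43
position: [0.5518, 0.4722, 0.2764]
tcp_rot: [2.527, 1.866, -0.003]
contact_force: [0.8, -0.9, 1.3]
finger_gap: 0.651
shift mm [-179.8    0.7  119.2] yaw -14.599486907526654 pos [0.5518 0.4722 0.2764] q [-0.68  0.58 -0.1   1.28  0.06  1.29 -1.08] F [ 0.8 -0.9  1.3] jawdir -17.1 t 33.4333 gap 59.8
ptr [264.05       200.83333333] idx (array([268.94915612, 184.49050633]), array([268.94572767, 184.63144747]), [array([267.55080859, 182.65531222]), array([270.34064674, 186.60758273]), array([270.14645894, 183.78387197]), array([267.74499639, 185.47902298])], np.float64(10.972222222222221)) [268.92087542 184.51936027]
side bar (array([257.08988095, 151.21681548]), array([257.16282272, 151.13589732]), [array([256.62692515, 146.84871801]), array([257.6987203 , 155.42307663]), array([259.47051493, 150.84743627]), array([254.85513051, 151.42435837])], np.float64(31.11111111111111)) [array([0.50683511, 0.3432837 , 0.1785    ]), array([0.48834623, 0.26894403, 0.1785    ])]
top bar (array([191.08182022, 197.89318538]), array([190.72528648, 198.08061695]), [array([179.80649439, 197.42874845]), array([201.64407857, 198.73248545]), array([190.89154625, 195.2957681 ]), array([190.55902672, 200.8654658 ])], np.float64(82.61111111111111))
[array([0.50173306, 0.33147528, 0.18      ]), array([0.49971657, 0.2686593 , 0.18      ])] keyyaw -181.8386490635746
board [239.8964497  178.22580304] [240.08103646 178.8227462 ]
```

Run:
```python
from h import *
T,_=avg('top',4);S,_=avg('side',2)
h=T.astype(int);w=np.clip(h[190:206,178:204,0]-h[190:206,178:204,1]-15,0,None)
v,u=np.mgrid[190:206,178:204]
cs=[(c,(w[:,c-178]*v[:,c-178]).sum()/w[:,c-178].sum()) for c in range(181,200) if w[:,c-178].sum()>60]
cs=np.array(cs);f=np.polyfit(cs[:,0],cs[:,1],1)
a=at_z('top',(182,np.polyval(f,182)),.182);b=at_z('top',(199,np.polyval(f,199)),.182);d=a-b
print('yaw',np.degrees(np.arctan2(-d[0],d[1])),cs[:,1].round(1))
k=blob(T,(175,175,215,225),(3,90,90),(24,255,255));ks=blob(S,(240,135,285,165),(8,150,90),(28,255,255))
print(tri(ks[0]+[.8,1.2],k[0]))
```

```text
yaw -7.878020603374205 [196.3 196.4 196.6 196.8 197.  197.1 197.3 197.5 197.8 198.1 198.4 198.3
 198.3 198.4 198.7 198.9 199.  199.  199.1]
(array([0.49877033, 0.29942859, 0.18127156]), np.float64(0.004948881571396755))
```

```bash
python3 -c "
from bench import arm
print(arm.sign_off())"
```

```text
the job is handed in; nothing more can be done
None
```

The job is handed in. I unlatched the cradle, raised it to the orange index, held it, lowered it to level and turned the key back to the locked stop. How exactly the pointer matched the index is the one uncertain point.

**What I did:**
- The key went into the latch without any resistance. I turned it anticlockwise until the torque climbed to about 0.42 N·m at the free stop.
- I raised the cradle by its handle to about 0.56–0.57 rad, held it there for about 1.8 s, and brought it down gently.
- I then turned the key back to the locked stop, where the torque levelled off at about 0.4 N·m, and left it seated. The run took about 34 s of the 72 s allowed.

**Last checks:**
- **Cradle level:** the pointer is back at its starting spot, within about 0.4 px.
- **Set index:** it has not moved (within 0.03 px).
- **Key:** it is centred on the latch and seated, turned about 5° past the nominal locked angle. I put that down to play in the slot.
- **Board:** its image shifted about 0.6 px. It appears to be in the nest, but I did not look at a final picture of it.
- **Gripper:** it is clear of everything.

**What disagreed:**
- **Index angle:** the side camera put it at about 0.56–0.57 rad. The top camera, taking the stated 113 mm radius for the index end, put it nearer 0.50–0.52. I went with about 0.56, which fits both views only if the index's visible end reaches about 4–5 mm beyond the pointer tip.
- **Handle slip:** the bar appears to have rolled a few millimetres in the grip. I therefore judged the tilt from the images and the handle's backward movement rather than its height.
- **Key angle:** a first rough measurement gave −2° and a better one −8°. Both are close to the locked position.

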